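# Put the stacking desk set back together on its leather pads

### The job

Put the desk set back together, setting each piece down rather than dropping it and keeping the trays upright so that nothing spills. First stand the blue clip tray in the middle of the green pad, then nest the red pin tray on top of it, then close the red tray with the wooden lid; on the middle of the tan pad stand the white eraser tray and close it with the grey metal lid, so that every foot and lid is fully seated (the two stacks may be built in either order). Leave the mug, the stapler and the glass paperweight where they are.

Things in the scene. Friction and masses are not known exactly. Their poses are not given: they have to be found in the camera images.
- clip_tray: Round open tray, blue, holding steel paper clips, all fixed in. 56 mm outside diameter, 30 mm tall, wall 3 mm, 0.1 kg. Its foot (42 mm diameter, 6 mm deep) drops into a lower tray's mouth with 4 mm play, origin then 24 mm above the lower origin. Starts upright on the desk. Origin: centre of the foot's underside, z up. Grip the outer wall 9 to 30 mm above the origin.
- pin_tray: Round open tray, red, holding round-headed yellow, white and green pins, all fixed in. 56 mm outside diameter, 30 mm tall, wall 3 mm, 0.1 kg. Its foot (42 mm diameter, 6 mm deep) drops into a lower tray's mouth with 4 mm play, origin then 24 mm above the lower origin. Starts upright on the desk. Origin: centre of the foot's underside, z up. Grip the outer wall 9 to 30 mm above the origin.
- eraser_tray: Round open tray, white, holding three green erasers, all fixed in. 56 mm outside diameter, 30 mm tall, wall 3 mm, 0.1 kg. Its foot (42 mm diameter, 6 mm deep) drops into a lower tray's mouth with 4 mm play, origin then 24 mm above the lower origin. Starts upright on the desk. Origin: centre of the foot's underside, z up. Grip the outer wall 9 to 30 mm above the origin.
- wood_lid: Round lid, pale wood with a brass knob, 0.07 kg. Plug below (42 mm diameter, 6 mm deep) drops into any tray's mouth with 4 mm play, lid origin then 24 mm above tray origin; disc 58 mm diameter, 6 to 12 mm above the origin; knob 20 mm diameter, 12 to 34 mm above it: grip here. Starts upright, on its plug, on the desk. Origin: centre of the plug's underside, z up.
- metal_lid: Round lid, dark grey metal with a black knob, 0.07 kg. Plug below (42 mm diameter, 6 mm deep) drops into any tray's mouth with 4 mm play, lid origin then 24 mm above tray origin; disc 58 mm diameter, 6 to 12 mm above the origin; knob 20 mm diameter, 12 to 34 mm above it: grip here. Starts upright, on its plug, on the desk. Origin: centre of the plug's underside, z up.
- green_pad: Square flat dark green leather pad, 90 x 90 mm and 6 mm thick, fixed to the desk. Origin: centre of its underside, on the desk top (z = 0); z up; x and y along its sides.
- tan_pad: Square flat tan (light brown) leather pad, 90 x 90 mm and 6 mm thick, fixed to the desk. Origin: centre of its underside, on the desk top (z = 0); z up; x and y along its sides.
- paperweight: Bystander: amber glass dome paperweight, 64 mm diameter, 32 mm tall, standing loose among the other things. Origin: centre of its underside.
- mug: Bystander: blue mug, 78 mm diameter, 90 mm tall, handle towards its own +y, standing loose at the left edge of the work. Origin: centre of its underside.
- stapler: Bystander: black stapler, 125 x 36 mm, 44 mm tall, long along its own x, lying loose at the right edge of the work. Origin: centre of its underside.
Mind the look-alikes: they are no part of the job. Of the things that look like the pin_tray, the middle-sized one is meant. Of the things that look like the wood_lid, take the one that is farthest from the robot's base at the start.

How it is judged:
By the outcome, as a careful person would: the job done as asked, in the order asked, and still so for the second after the job is handed in, with the robot touching nothing.
It also fails if it takes over 131 s, if anything falls off the work surface, if the arm or the gripper's body presses on something with over 40 N, if the wrist force passes 120 N, or if a joint passes its speed limit or range.

### The arm

A 7-joint arm with a two-finger parallel gripper is mounted at the origin on the work surface. World frame = base frame: x ahead of the robot, y to its left, z up, the work surface at z = 0. Lengths are in mm, angles in rad, forces in N, time in s.
With the tool pointing down it reaches from about 400 to 875 mm from the base axis. Payload 4.4 kg.
Tool frame: the origin (TCP) lies at the very end of the fingers, on their centre line; the grasp point (between the pads) lies 19 mm behind it; z points along the fingers, y is the direction in which the jaws open and shut (so a half turn about z gives the same grasp; the last joint's range is limited). The gripper opens to 85 mm and grips with 20 to 120 N. Pads are 22 mm wide; open, the fingers measure 114 mm over their backs; the gripper's body (76 mm by 85 mm) begins 54 mm behind the grasp point. The pads swing forward as they close: fully open they stand 13 mm farther back than shut.
Start: joints at [-1.409, 0.628, 0.038, 1.517, -0.027, 0.996, -0.02], TCP at [146.767, 633.228, 231.313] pointing down, gripper open.
Joint ranges: [-3.06, 3.06], [-0.37, 2.12], [-1.25, 1.32], [0.18, 2.47], [-1.1, 4.24], [0.23, 1.98], [-2.94, 2.94]. Speed limits (rad/s): [2.57, 2.57, 3.14, 3.14, 3.14, 3.14, 3.14].

### API

Orientations are given as [roll, pitch, yaw] about the fixed x, y, z axes, in that order (R = Rz(yaw) Ry(pitch) Rx(roll)).
In Python, from cell import read_state, get_image, calibration, finish_job gives the robot as it stands. The module is installed in compiled form; this text tells all that it offers.
- The arm moves only by the tool apply_moves, never from a script. Its argument "increments" is a list of rows, each an object of numbers: "tx", "ty", "tz": the shift along the world's x, y, z in m; "rx", "ry", "rz": the turn, a rotation vector about the world's x, y, z in units of 5 degrees (1.0 is 5 degrees); "claw": the finger opening in m, from 0 to 0.0854. In form: [{"tx": .., "ty": .., "tz": .., "rx": .., "ry": .., "rz": .., "claw": ..}, ...]. A call has 1 to 12 rows; each row is the pose to reach, as a shift and turn from the pose commanded when the call began; what a row does not reach only later rows make up. A row lasts 1/10 s, in which the tool goes at most 50 mm and 8.59 degrees, less where a joint would pass 70% of its speed; a pose out of reach is approached as far as the arm can. A call with a gripper value outside its range is refused whole. The fingers move at their own pace and stop on an object; the grip force is fixed at half the most. Time passes only in rows, so rows that repeat a pose let the fingers close. It gives the time, the measured TCP pose, the force and the opening at its end, in the units of the state.
- read_state(): the state, without advancing time (a new reading comes with each control period).
- get_image(name): name is "scene" or "top" or "wrist"; returns the picture (480x640x3 uint8, red, green, blue); there is no depth.
- calibration(name): a dict with "camera_matrix" (3x3 intrinsics, pixels), "origin" and "attitude" of the camera in the world. Camera axes: x right, y up, looking along -z (the intrinsics and any distortion apply to the point x, -y, -z); pixel columns grow to the right and rows downward; lengths in mm; the calibration is good to about 2 mm. A picture is of the moment at which its call begins: read the wrist's pose just before it. calibration takes no time and is no camera call; for the wrist camera it gives the pose at the moment of the call.
- finish_job(): hands the job in, once; it reports no verdict.
The state is a dict: "clock": time; "qpos": joint angles; "qd": joint speeds; "tau": joint torques, N m; "eef_pos": TCP position; "tool_rot": TCP orientation; "force": force on the tool from outside, world axes, zero at the start; "torque": the same for the moment, N m; "width": finger opening in mm.
Only numpy, scipy, OpenCV 4.12 (cv2) and the standard library are available. Lean on these libraries where they do the work, as an engineer would, in place of code of your own. Each camera call takes 0.05 s, during which the arm holds its last target. There are 200 camera calls.

## Working session

There is one attempt and no reset: what is moved stays moved. The work goes in short steps, Python scripts to look and compute and a tool call to move; the robot and the scene stay as the last step left them, time stands still between calls to the robot, and variables do not carry over. Pictures are saved under pics/ and viewed, about 12 in all and at most 16, crops included, and the job is handed in when it is done.

Besides the shell and the picture viewer there is one more tool, called by a JSON object that holds its "name" and its "arguments". apply_moves: Moves the arm, as the interface text tells. Its arguments: {"type":"object","properties":{"increments":{"type":"array"}},"required":["increments"]}

```bash
mkdir -p pics
cat > h.py <<'E'
import numpy as np, cv2
from cell import read_state,get_image,calibration,finish_job
def R(c):
    a=np.array(c["attitude"],float)
    if a.shape==(3,3): return a
    from scipy.spatial.transform import Rotation as Ro
    return Ro.from_euler('xyz',a).as_matrix()
def ray(c,px,z):
    K=np.array(c["camera_matrix"]);p=np.atleast_2d(np.array(px,float))
    d=np.c_[(p[:,0]-K[0,2])/K[0,0],-(p[:,1]-K[1,2])/K[1,1],-np.ones(len(p))]@R(c).T
    o=np.array(c["origin"],float)
    return o+d*((z-o[2])/d[:,2])[:,None]
def proj(c,P):
    K=np.array(c["camera_matrix"]);q=(np.atleast_2d(np.array(P,float))-np.array(c["origin"]))@R(c)
    return np.c_[K[0,2]+K[0,0]*q[:,0]/-q[:,2],K[1,2]-K[1,1]*q[:,1]/-q[:,2]]
def snap(n,f):
    c=calibration(n);im=get_image(n);cv2.imwrite('pics/'+f+'.png',cv2.cvtColor(im,cv2.COLOR_RGB2BGR));return c,im
E
python3 - <<'E'
from h import *
for n in("top","scene"):
    c,im=snap(n,n+"0");print(n,c)
print(read_state())
E
```

```text
top {'camera_matrix': array([[459.464107  ,   0.        , 311.50946565],
       [  0.        , 459.464107  , 240.24496109],
       [  0.        ,   0.        ,   1.        ]]), 'origin': array([ 353.49297979,    1.76711564, 1134.31459554]), 'attitude': array([ 0.12938463, -0.02679403, -1.58862347])}
scene {'camera_matrix': array([[619.88214986,   0.        , 319.32655975],
       [  0.        , 619.88214986, 252.15101897],
       [  0.        ,   0.        ,   1.        ]]), 'origin': array([ 956.53957546, -865.54366502,  950.7760884 ]), 'attitude': array([ 0.82546976, -0.01274987,  0.50777533])}
{'clock': 0.1, 'qpos': array([-1.40877855,  0.62923925,  0.03845347,  1.51825141, -0.02698508,
        0.99626429, -0.01998746]), 'qd': array([-0.00073087, -0.0026077 ,  0.00118396, -0.00226047,  0.00259025,
       -0.00099619,  0.0001681 ]), 'tau': array([ 3.76401149e-03, -5.64533687e+01,  1.23061515e+00, -1.93975890e+01,
        1.12216762e-02,  5.34109407e-03, -4.17093347e-06]), 'eef_pos': array([146.66137643, 632.68688926, 230.49581745]), 'tool_rot': array([-3.13994889e+00,  3.26467482e-05,  2.91378890e+00]), 'force': array([ 0.36285699, -1.3239634 ,  0.02628173]), 'torque': array([-0.00051284, -0.0170543 , -0.04599952]), 'width': 85.43021591591399}
```

View pics/top0.png

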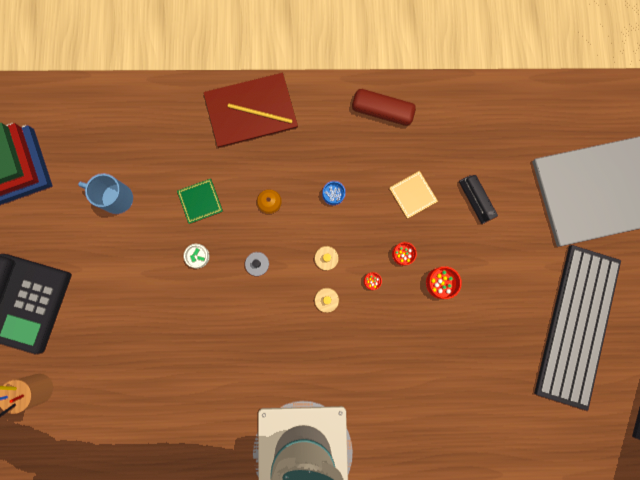

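View pics/scene0.png

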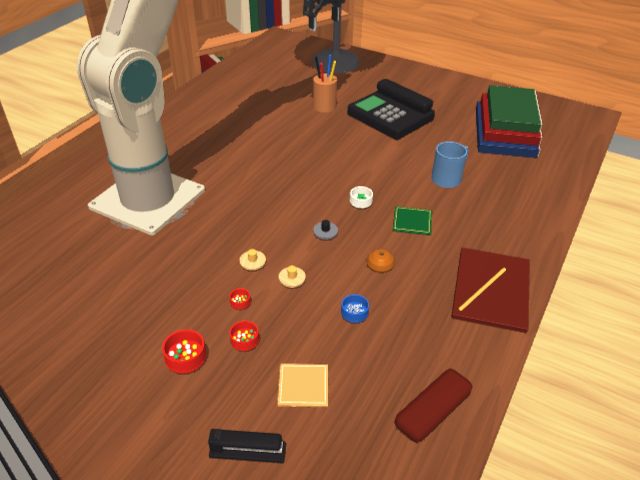

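The top view shows every piece: green pad (200,201), tan pad (414,195), blue tray (333,194), middle-sized red tray (404,253), white tray (196,256), metal lid (257,264), and wood lids at (327,258), which is farther and so the right one, and (327,300). The paperweight is at (269,201). Next I'll measure them with masks in both views.

```bash
cat >> h.py <<'E'
def blobs(im,lo,hi,amin=30):
    hsv=cv2.cvtColor(im,cv2.COLOR_RGB2HSV);m=cv2.inRange(hsv,np.array(lo),np.array(hi))
    if lo[0]==0 and hi[0]<10: m|=cv2.inRange(hsv,np.array((173,)+tuple(lo[1:])),np.array((180,)+tuple(hi[1:])))
    out=[]
    for k in cv2.findContours(m,cv2.RETR_EXTERNAL,cv2.CHAIN_APPROX_NONE)[0]:
        a=cv2.contourArea(k)
        if a>amin:
            h=cv2.convexHull(k);M=cv2.moments(h);out.append((M['m10']/M['m00'],M['m01']/M['m00'],a,cv2.minAreaRect(k)))
    return out
E
python3 - <<'E'
from h import *
for n in("top","scene"):
    c=calibration(n);im=cv2.cvtColor(cv2.imread(f'pics/{n}0.png'),cv2.COLOR_BGR2RGB)
    for name,lo,hi,z in [("blue",(100,150,60),(125,255,255),20),("red",(0,200,120),(6,255,255),20),("green",(55,120,40),(85,255,255),6),("white",(0,0,170),(179,50,255),20),("pale",(15,60,170),(30,190,255),8),("grey",(0,0,70),(179,45,165),9),("amber",(8,200,90),(20,255,255),15)]:
        for b in blobs(im,lo,hi):
            p=ray(c,b[:2],z)[0]
            if 300<p[0]<850 and abs(p[1])<500:
                q=cv2.boxPoints(b[3]);w=ray(c,q,z)[:,:2];e=w[1]-w[0]
                print(n,name,np.round(b[:2]),int(b[2]),"xy",np.round(p[:2],1),"size",np.round([np.linalg.norm(w[1]-w[0]),np.linalg.norm(w[2]-w[1])]),"ang",round(np.degrees(np.arctan2(e[1],e[0]))%90,1))
E
```

```text
top blue [333. 193.] 362 xy [616.5 -87. ] size [52. 53.] ang 89.4
top red [372. 281.] 236 xy [ 397.  -176.5] size [42. 41.] ang 89.1
top red [443. 282.] 887 xy [ 389.8 -350.1] size [86. 78.] ang 89.1
top red [404. 253.] 430 xy [ 462.  -256.7] size [59. 57.] ang 89.2
top red [391. 103.] 131 xy [ 849.  -241.3] size [ 39. 152.] ang 62.6
top red [241. 105.] 2313 xy [846.3 141.1] size [207. 147.] ang 14.6
top green [199. 201.] 839 xy [603.5 246.9] size [76. 76.] ang 19.8
top white [262. 265.] 63 xy [439.4  89.6] size [42. 20.] ang 73.1
top white [196. 256.] 432 xy [464.6 249.7] size [58. 56.] ang 89.2
top pale [326. 300.] 443 xy [353.  -64.9] size [56. 58.] ang 89.0
top pale [326. 258.] 430 xy [455.5 -66.7] size [57. 59.] ang 89.2
top pale [413. 194.] 1239 xy [ 613.  -289.6] size [93. 94.] ang 29.2
top pale [261. 113.] 93 xy [829.5  93.5] size [  8. 166.] ang 76.9
top grey [253. 265.] 113 xy [440.1 113.4] size [37. 51.] ang 89.1
top grey [484. 200.] 208 xy [ 595.4 -467.2] size [ 20. 114.] ang 26.9
top amber [269. 201.] 450 xy [598.1  73.2] size [60. 61.] ang 89.4
scene blue [355. 308.] 57
[... 171 characters left out ...]
2.] ang 29.7
scene red [240. 298.] 334 xy [ 403.  -181.4] size [42. 59.] ang 43.1
scene green [412. 219.] 568 xy [605.2 246.7] size [80. 77.] ang 19.9
scene white [361. 197.] 361 xy [467.6 247.4] size [55. 80.] ang 30.1
scene pale [303. 385.] 1945 xy [ 617.8 -293.7] size [92. 92.] ang 29.6
scene pale [482. 289.] 194 xy [824.2 103.5] size [173.  10.] ang 74.6
scene pale [292. 276.] 409 xy [456.3 -63.9] size [61. 63.] ang 66.1
scene pale [252. 259.] 384 xy [353.2 -61.5] size [56. 65.] ang 29.9
scene grey [259. 448.] 99 xy [ 617.5 -437.7] size [99. 18.] ang 29.5
scene grey [325. 231.] 228 xy [446.7 103.8] size [54. 57.] ang 30.0
scene amber [380. 260.] 454 xy [603.  70.] size [58. 71.] ang 29.9
```

Both views agree to within about 4 mm. I'll go above the blue clip tray with the jaws turned along x.

{"name": "apply_moves", "arguments": {"increments": [{"tx":0.47,"ty":-0.72,"rz":-15.4,"claw":0.085},{"tx":0.47,"ty":-0.72,"rz":-15.4,"claw":0.085},{"tx":0.47,"ty":-0.72,"rz":-15.4,"claw":0.085},{"tx":0.47,"ty":-0.72,"rz":-15.4,"claw":0.085},{"tx":0.47,"ty":-0.72,"rz":-15.4,"claw":0.085},{"tx":0.47,"ty":-0.72,"rz":-15.4,"claw":0.085},{"tx":0.47,"ty":-0.72,"rz":-15.4,"claw":0.085},{"tx":0.47,"ty":-0.72,"rz":-15.4,"claw":0.085},{"tx":0.47,"ty":-0.72,"rz":-15.4,"claw":0.085},{"tx":0.47,"ty":-0.72,"rz":-15.4,"claw":0.085},{"tx":0.47,"ty":-0.72,"rz":-15.4,"claw":0.085},{"tx":0.47,"ty":-0.72,"rz":-15.4,"claw":0.085}]}}

```text
$.increments[0]: bad value
```

{"name": "apply_moves", "arguments": {"increments": [{"tx":0.47,"ty":-0.72,"tz":0,"rx":0,"ry":0,"rz":-15.4,"claw":0.085}]}}

```text
clock: 0.2
eef_pos: [168.2, 595.9, 230.1]
tool_rot: [3.139, -0.006, 2.77]
force: [0.1, 0.0, -0.5]
width: 85.2
```

{"name": "apply_moves", "arguments": {"increments": [{"tx":0.443,"ty":-0.679,"tz":0,"rx":0,"ry":0,"rz":-13.7,"claw":0.085},{"tx":0.443,"ty":-0.679,"tz":0,"rx":0,"ry":0,"rz":-13.7,"claw":0.085},{"tx":0.443,"ty":-0.679,"tz":0,"rx":0,"ry":0,"rz":-13.7,"claw":0.085},{"tx":0.443,"ty":-0.679,"tz":0,"rx":0,"ry":0,"rz":-13.7,"claw":0.085},{"tx":0.443,"ty":-0.679,"tz":0,"rx":0,"ry":0,"rz":-13.7,"claw":0.085},{"tx":0.443,"ty":-0.679,"tz":0,"rx":0,"ry":0,"rz":-13.7,"claw":0.085},{"tx":0.443,"ty":-0.679,"tz":0,"rx":0,"ry":0,"rz":-13.7,"claw":0.085},{"tx":0.443,"ty":-0.679,"tz":0,"rx":0,"ry":0,"rz":-13.7,"claw":0.085},{"tx":0.443,"ty":-0.679,"tz":0,"rx":0,"ry":0,"rz":-13.7,"claw":0.085},{"tx":0.443,"ty":-0.679,"tz":0,"rx":0,"ry":0,"rz":-13.7,"claw":0.085},{"tx":0.443,"ty":-0.679,"tz":0,"rx":0,"ry":0,"rz":-13.7,"claw":0.085},{"tx":0.443,"ty":-0.679,"tz":0,"rx":0,"ry":0,"rz":-13.7,"claw":0.085}]}}

```text
clock: 1.4
eef_pos: [502.5, 87.2, 231.2]
tool_rot: [-3.141, -0.0, 1.569]
force: [0.9, 0.4, 0.7]
width: 85.1
```

{"name": "apply_moves", "arguments": {"increments": [{"tx":0.115,"ty":-0.177,"tz":0,"rx":0,"ry":0,"rz":0,"claw":0.085},{"tx":0.115,"ty":-0.177,"tz":0,"rx":0,"ry":0,"rz":0,"claw":0.085},{"tx":0.115,"ty":-0.177,"tz":0,"rx":0,"ry":0,"rz":0,"claw":0.085},{"tx":0.115,"ty":-0.177,"tz":0,"rx":0,"ry":0,"rz":0,"claw":0.085},{"tx":0.115,"ty":-0.177,"tz":-0.05,"rx":0,"ry":0,"rz":0,"claw":0.085},{"tx":0.115,"ty":-0.177,"tz":-0.05,"rx":0,"ry":0,"rz":0,"claw":0.085},{"tx":0.115,"ty":-0.177,"tz":-0.05,"rx":0,"ry":0,"rz":0,"claw":0.085}]}}

```text
clock: 2.1
eef_pos: [615.7, -87.5, 180.1]
tool_rot: [-3.138, -0.001, 1.568]
force: [-0.1, 0.0, 0.6]
width: 85.0
```

Run:
```python
from h import *
s=read_state();print(s["eef_pos"],s["tool_rot"])
c,im=snap("wrist","w1");print(c)
for b in blobs(im,(100,150,60),(125,255,255),300):print(np.round(b[:3]),np.round(ray(c,b[:2],28)[0],1))
print("tcp-ground-line proj",proj(c,[[s["eef_pos"][0],s["eef_pos"][1],28]]))
```

```text
[615.7417267  -87.5122607  180.07825544] [-3.13782918e+00 -1.08652694e-03  1.56801859e+00]
{'camera_matrix': array([[330.91606025,   0.        , 318.15114126],
       [  0.        , 330.91606025, 242.50745048],
       [  0.        ,   0.        ,   1.        ]]), 'origin': array([616.5790997 ,  -3.39115361, 321.90520583]), 'attitude': array([-0.33167732,  0.00315643, -0.00308753])}
[ 320.  221. 2542.] [617.3 -84.2  28. ]
tcp-ground-line proj [[318.53058585 224.98397728]]
```

View pics/w1.png

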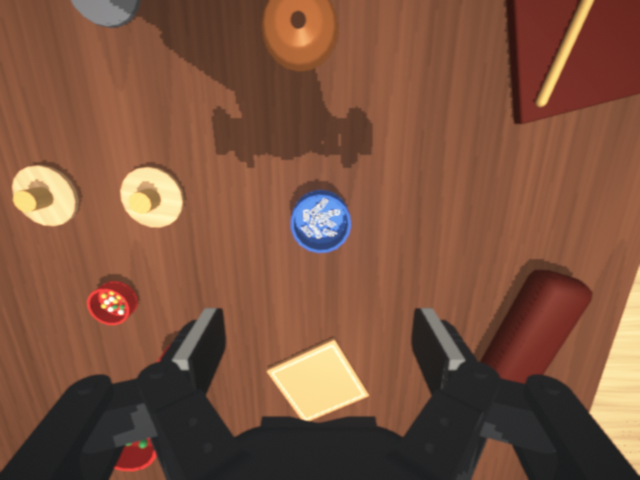

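The blue tray is at (320,221) in the wrist view, about (617,-86), so it is nearly centred under the tool. I'll descend and grip.

{"name": "apply_moves", "arguments": {"increments": [{"tx":0.001,"ty":0.001,"tz":-0.05,"rx":0,"ry":0,"rz":0,"claw":0.085},{"tx":0.001,"ty":0.001,"tz":-0.1,"rx":0,"ry":0,"rz":0,"claw":0.085},{"tx":0.001,"ty":0.001,"tz":-0.13,"rx":0,"ry":0,"rz":0,"claw":0.085},{"tx":0.001,"ty":0.001,"tz":-0.155,"rx":0,"ry":0,"rz":0,"claw":0.085},{"tx":0.001,"ty":0.001,"tz":-0.175,"rx":0,"ry":0,"rz":0,"claw":0.085},{"tx":0.001,"ty":0.001,"tz":-0.175,"rx":0,"ry":0,"rz":0,"claw":0.085},{"tx":0.001,"ty":0.001,"tz":-0.175,"rx":0,"ry":0,"rz":0,"claw":0.045},{"tx":0.001,"ty":0.001,"tz":-0.175,"rx":0,"ry":0,"rz":0,"claw":0.045},{"tx":0.001,"ty":0.001,"tz":-0.175,"rx":0,"ry":0,"rz":0,"claw":0.045},{"tx":0.001,"ty":0.001,"tz":-0.175,"rx":0,"ry":0,"rz":0,"claw":0.045},{"tx":0.001,"ty":0.001,"tz":-0.175,"rx":0,"ry":0,"rz":0,"claw":0.045},{"tx":0.001,"ty":0.001,"tz":-0.175,"rx":0,"ry":0,"rz":0,"claw":0.045}]}}

```text
clock: 3.35
eef_pos: [619.6, -86.9, 9.1]
tool_rot: [3.138, -0.0, 1.569]
force: [-0.6, 0.9, 6.8]
width: 53.4
```

Run:
```python
from h import *
c,im=snap("wrist","w2");s=read_state();print(s["eef_pos"],s["tool_rot"],s["force"],s["width"])
for b in blobs(im,(100,150,60),(125,255,255),300):print(np.round(b[:3]),np.round(ray(c,b[:2],30)[0],1))
cv2.imwrite('pics/w2c.png',cv2.cvtColor(im,cv2.COLOR_RGB2BGR)[150:480,100:540])
```

```text
[619.57523075 -86.91143567   9.09004115] [ 3.13785934e+00 -2.70515218e-04  1.56862809e+00] [-1.3595637   0.37728662  6.59034486] 53.50722668667089
[  318.   321. 12586.] [619.5 -79.2  30. ]
```

View pics/w2c.png

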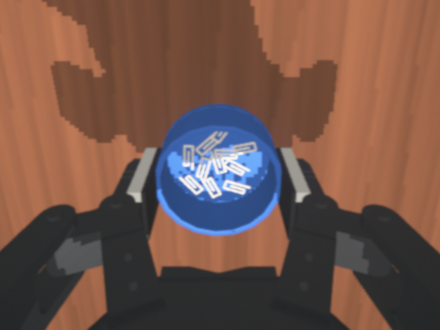

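The tray is gripped and centred between the pads (218,172 in the crop). There is a small upward force, so I'll lift and see how the readings change.

{"name": "apply_moves", "arguments": {"increments": [{"tx":0,"ty":0,"tz":0.004,"rx":0,"ry":0,"rz":0,"claw":0.045},{"tx":0,"ty":0,"tz":0.008,"rx":0,"ry":0,"rz":0,"claw":0.045},{"tx":0,"ty":0,"tz":0.02,"rx":0,"ry":0,"rz":0,"claw":0.045},{"tx":0,"ty":0,"tz":0.02,"rx":0,"ry":0,"rz":0,"claw":0.045},{"tx":0,"ty":0,"tz":0.02,"rx":0,"ry":0,"rz":0,"claw":0.045}]}}

```text
clock: 3.9
eef_pos: [618.4, -87.2, 26.9]
tool_rot: [3.14, 0.0, 1.568]
force: [-0.2, 0.9, -1.5]
width: 53.0
```

Run:
```python
from h import *
# calibration now vs then: shift of tool
c=calibration("wrist");s=read_state();d=np.array(s["eef_pos"])-[619.575,-86.911,9.09]
c["origin"]=np.array(c["origin"])-d
im=cv2.cvtColor(cv2.imread('pics/w2.png'),cv2.COLOR_BGR2RGB)
hsv=cv2.cvtColor(im,cv2.COLOR_RGB2HSV);m=cv2.inRange(hsv,(100,150,60),(125,255,255))
r=np.where(m[:,318])[0];print(r.min(),r.max(),c["origin"])
print(ray(c,[(318,r.max()+.5),(318,r.min()-.5)],30), ray(c,[(318,r.min()-.5)],8))
```

```text
255 383 [619.70007083  -2.6439005  150.82765948]
[[ 619.53051795 -112.01868065   30.        ]
 [ 619.71868981  -49.38898001   30.        ]] [[619.72207991 -57.90020793   8.        ]]
```

{"name": "apply_moves", "arguments": {"increments": [{"tx":0,"ty":0.0,"tz":0.04,"rx":0,"ry":0,"rz":0,"claw":0.045},{"tx":0,"ty":0.01,"tz":0.08,"rx":0,"ry":0,"rz":0,"claw":0.045},{"tx":-0.004,"ty":0.04,"tz":0.1,"rx":0,"ry":0,"rz":0,"claw":0.045},{"tx":-0.006,"ty":0.08,"tz":0.1,"rx":0,"ry":0,"rz":0,"claw":0.045},{"tx":-0.008,"ty":0.12,"tz":0.1,"rx":0,"ry":0,"rz":0,"claw":0.045},{"tx":-0.01,"ty":0.16,"tz":0.1,"rx":0,"ry":0,"rz":0,"claw":0.045},{"tx":-0.012,"ty":0.2,"tz":0.1,"rx":0,"ry":0,"rz":0,"claw":0.045},{"tx":-0.013,"ty":0.24,"tz":0.1,"rx":0,"ry":0,"rz":0,"claw":0.045},{"tx":-0.0135,"ty":0.28,"tz":0.1,"rx":0,"ry":0,"rz":0,"claw":0.045},{"tx":-0.0135,"ty":0.315,"tz":0.1,"rx":0,"ry":0,"rz":0,"claw":0.045},{"tx":-0.0135,"ty":0.3325,"tz":0.1,"rx":0,"ry":0,"rz":0,"claw":0.045},{"tx":-0.0135,"ty":0.3325,"tz":0.08,"rx":0,"ry":0,"rz":0,"claw":0.045}]}}

```text
clock: 5.1
eef_pos: [605.7, 250.0, 107.9]
tool_rot: [3.137, -0.004, 1.574]
force: [-0.0, -0.6, -0.9]
width: 53.4
```

Run:
```python
from h import *
c,im=snap("wrist","w3");s=read_state();print(s["eef_pos"],s["tool_rot"],s["force"],s["width"])
for b in blobs(im,(55,120,40),(85,255,255),300):print("green",np.round(b[:3]),np.round(ray(c,b[:2],6)[0],1))
hsv=cv2.cvtColor(im,cv2.COLOR_RGB2HSV);m=cv2.inRange(hsv,(55,120,40),(85,255,255))
k=max(cv2.findContours(m,0,1)[0],key=cv2.contourArea);print([np.round(ray(c,p[0],6)[0,:2],0) for p in cv2.approxPolyDP(k,6,True)])
```

```text
[602.87268258 246.28403144 103.25164873] [-3.13877172e+00  1.14673580e-03  1.57083762e+00] [-1.09568151 -0.90748783 -3.78148074] 53.085299690616964
green [ 305.  225. 2960.] [595.9 264.7   6. ]
[array([628., 289.]), array([621., 292.]), array([572., 274.]), array([573., 229.]), array([591., 241.]), array([591., 254.]), array([598., 242.]), array([595., 252.]), array([627., 275.])]
```

View pics/w3.png

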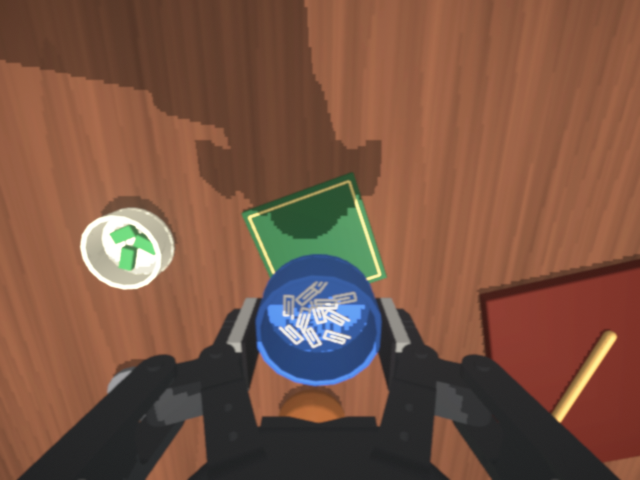

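Run:
```python
from h import *
c=calibration("wrist");P=ray(c,[(243,213),(353,174),(385,278)],6)[:,:2];print(P,(P[0]+P[2])/2,np.linalg.norm(P[0]-P[1]),np.linalg.norm(P[2]-P[1]))
print(read_state()["eef_pos"])
```

```text
[[547.09564557 270.9571839 ]
 [627.67366161 299.51704846]
 [655.84005985 218.0436557 ]] [601.46785271 244.5004198 ] 85.48966330686066 86.20475460658095
[602.87268258 246.28403144 103.25164873]
```

The pad corners at (243,213), (353,174) and (385,278) put its centre at about (603,246), and the tray is above it. I'll lower it in steps.

{"name": "apply_moves", "arguments": {"increments": [{"tx":0,"ty":-0.0005,"tz":-0.03,"rx":0,"ry":0,"rz":0,"claw":0.045},{"tx":0,"ty":-0.0005,"tz":-0.06,"rx":0,"ry":0,"rz":0,"claw":0.045},{"tx":0,"ty":-0.0005,"tz":-0.075,"rx":0,"ry":0,"rz":0,"claw":0.045},{"tx":0,"ty":-0.0005,"tz":-0.083,"rx":0,"ry":0,"rz":0,"claw":0.045},{"tx":0,"ty":-0.0005,"tz":-0.087,"rx":0,"ry":0,"rz":0,"claw":0.045},{"tx":0,"ty":-0.0005,"tz":-0.087,"rx":0,"ry":0,"rz":0,"claw":0.045},{"tx":0,"ty":-0.0005,"tz":-0.087,"rx":0,"ry":0,"rz":0,"claw":0.045}]}}

```text
clock: 5.85
eef_pos: [605.4, 245.0, 20.5]
tool_rot: [3.14, -0.001, 1.568]
force: [-0.4, -0.1, -0.4]
width: 53.2
```

{"name": "apply_moves", "arguments": {"increments": [{"tx":0,"ty":0,"tz":-0.002,"rx":0,"ry":0,"rz":0,"claw":0.045},{"tx":0,"ty":0,"tz":-0.004,"rx":0,"ry":0,"rz":0,"claw":0.045},{"tx":0,"ty":0,"tz":-0.005,"rx":0,"ry":0,"rz":0,"claw":0.045},{"tx":0,"ty":0,"tz":-0.005,"rx":0,"ry":0,"rz":0,"claw":0.045}]}}

```text
clock: 6.25
eef_pos: [604.7, 245.1, 15.1]
tool_rot: [3.141, -0.001, 1.568]
force: [-2.1, 0.4, 5.1]
width: 53.6
```

The tray touches the pad at TCP 15, as predicted. I'll release, rise, and head for the pin tray at (463.5,-257).

{"name": "apply_moves", "arguments": {"increments": [{"tx":0,"ty":0,"tz":0,"rx":0,"ry":0,"rz":0,"claw":0.06},{"tx":0,"ty":0,"tz":0,"rx":0,"ry":0,"rz":0,"claw":0.075},{"tx":0,"ty":0,"tz":0,"rx":0,"ry":0,"rz":0,"claw":0.085},{"tx":0,"ty":0,"tz":0,"rx":0,"ry":0,"rz":0,"claw":0.085},{"tx":0,"ty":0,"tz":0,"rx":0,"ry":0,"rz":0,"claw":0.085},{"tx":0,"ty":0,"tz":0.02,"rx":0,"ry":0,"rz":0,"claw":0.085},{"tx":0,"ty":0,"tz":0.05,"rx":0,"ry":0,"rz":0,"claw":0.085},{"tx":0,"ty":0,"tz":0.1,"rx":0,"ry":0,"rz":0,"claw":0.085},{"tx":0,"ty":0,"tz":0.15,"rx":0,"ry":0,"rz":0,"claw":0.085},{"tx":0,"ty":0,"tz":0.165,"rx":0,"ry":0,"rz":0,"claw":0.085},{"tx":0,"ty":0,"tz":0.165,"rx":0,"ry":0,"rz":0,"claw":0.085},{"tx":0,"ty":0,"tz":0.165,"rx":0,"ry":0,"rz":0,"claw":0.085}]}}

```text
clock: 7.45
eef_pos: [603.6, 244.9, 178.4]
tool_rot: [-3.14, 0.0, 1.568]
force: [0.2, 0.2, -0.9]
width: 85.2
```

Run:
```python
from h import *
c,im=snap("wrist","w4");s=read_state();print(s["eef_pos"],s["tool_rot"],s["force"],s["width"])
for b in blobs(im,(100,150,60),(125,255,255),300):print("blue",np.round(b[:3]),np.round(ray(c,b[:2],33)[0],1))
hsv=cv2.cvtColor(im,cv2.COLOR_RGB2HSV);m=cv2.inRange(hsv,(55,120,40),(85,255,255))|cv2.inRange(hsv,(100,150,60),(125,255,255))
k=cv2.convexHull(max(cv2.findContours(m,0,1)[0],key=cv2.contourArea));P=cv2.approxPolyDP(k,6,True)[:,0]
print([(p.tolist(),np.round(ray(c,p,6)[0,:2],0)) for p in P])
```

```text
[603.11008703 244.75739437 177.51457631] [-3.13847361e+00  8.11596843e-04  1.56839980e+00] [-0.31308307 -0.83456142 -0.26752326] 85.26313052027866
blue [ 319.  224. 2798.] [604.5 247.8  33. ]
[([324, 193], array([609., 271.])), ([344, 207], array([629., 257.])), ([349, 228], array([634., 236.])), ([339, 247], array([625., 216.])), ([314, 254], array([599., 208.])), ([294, 241], array([579., 222.])), ([290, 218], array([576., 246.])), ([302, 199], array([588., 265.]))]
```

View pics/w4.png

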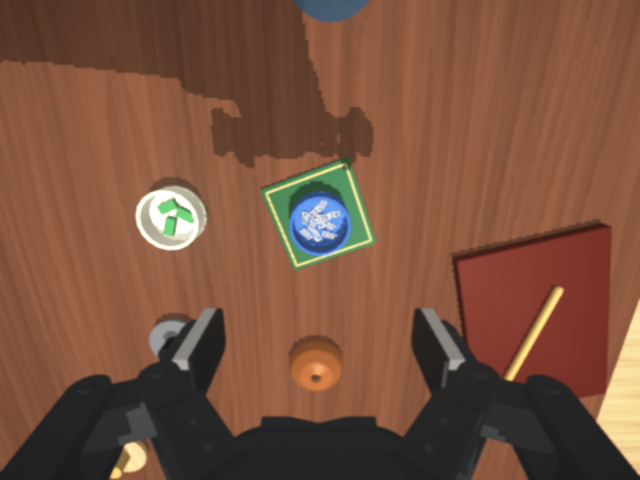

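The blue tray stands upright near the pad's middle (pad centre px (320,214), tray (319,224)), with under 3 mm of offset. Next is the red pin tray.

{"name": "apply_moves", "arguments": {"increments": [{"tx":-0.141,"ty":-0.502,"tz":0,"rx":0,"ry":0,"rz":0,"claw":0.085},{"tx":-0.141,"ty":-0.502,"tz":0,"rx":0,"ry":0,"rz":0,"claw":0.085},{"tx":-0.141,"ty":-0.502,"tz":0,"rx":0,"ry":0,"rz":0,"claw":0.085},{"tx":-0.141,"ty":-0.502,"tz":0,"rx":0,"ry":0,"rz":0,"claw":0.085},{"tx":-0.141,"ty":-0.502,"tz":0,"rx":0,"ry":0,"rz":0,"claw":0.085},{"tx":-0.141,"ty":-0.502,"tz":0,"rx":0,"ry":0,"rz":0,"claw":0.085},{"tx":-0.141,"ty":-0.502,"tz":0,"rx":0,"ry":0,"rz":0,"claw":0.085},{"tx":-0.141,"ty":-0.502,"tz":0,"rx":0,"ry":0,"rz":0,"claw":0.085},{"tx":-0.141,"ty":-0.502,"tz":0,"rx":0,"ry":0,"rz":0,"claw":0.085},{"tx":-0.141,"ty":-0.502,"tz":0,"rx":0,"ry":0,"rz":0,"claw":0.085},{"tx":-0.141,"ty":-0.502,"tz":0,"rx":0,"ry":0,"rz":0,"claw":0.085},{"tx":-0.141,"ty":-0.502,"tz":0,"rx":0,"ry":0,"rz":0,"claw":0.085}]}}

```text
clock: 8.7
eef_pos: [460.5, -261.2, 177.8]
tool_rot: [-3.138, 0.001, 1.561]
force: [0.5, 0.1, -0.2]
width: 85.2
```

{"name": "apply_moves", "arguments": {"increments": [{"tx":0,"ty":0,"tz":0,"rx":0,"ry":0,"rz":0,"claw":0.085},{"tx":0,"ty":0,"tz":0,"rx":0,"ry":0,"rz":0,"claw":0.085},{"tx":0,"ty":0,"tz":0,"rx":0,"ry":0,"rz":0,"claw":0.085}]}}

```text
clock: 9.0
eef_pos: [463.9, -255.2, 178.7]
tool_rot: [-3.141, -0.001, 1.571]
force: [0.2, -0.2, 0.3]
width: 85.1
```

Run:
```python
from h import *
s=read_state();c,im=snap("wrist","w5");print(s["eef_pos"],s["tool_rot"],s["force"],s["width"])
for b in blobs(im,(0,200,80),(6,255,255),300):print("red",np.round(b[:3]),np.round(ray(c,b[:2],28)[0],1))
```

```text
[ 463.93732974 -255.189801    178.73265384] [-3.14074370e+00 -1.29047953e-03  1.57120024e+00] [ 0.20211998 -0.2337913   0.30426729] 85.05006606308683
```

Run:
```python
from h import *
im=cv2.cvtColor(cv2.imread('pics/w5.png'),cv2.COLOR_BGR2RGB);hsv=cv2.cvtColor(im,cv2.COLOR_RGB2HSV)
c=calibration("wrist")
print(hsv[185:262:6,318].tolist())
for lo in [(0,200,60),(0,150,90)]:
  for b in blobs(im,lo,(6,255,255),200):print("red",np.round(b[:3]),np.round(ray(c,b[:2],28)[0],1),b[3][1])
```

```text
[[9, 138, 100], [6, 155, 115], [1, 183, 223], [5, 163, 241], [3, 164, 252], [4, 161, 253], [27, 136, 253], [22, 120, 127], [19, 127, 197], [1, 182, 226], [1, 184, 186], [1, 185, 165], [9, 143, 150]]
red [ 247.  311. 4564.] [ 392.3 -344.7   28. ] (83.69507598876953, 78.03942108154297)
red [ 317.  223. 3096.] [ 463.4 -253.8   28. ] (64.0, 61.0)
red [ 243.  134. 2162.] [ 400.6 -176.    28. ] (54.44721603393555, 50.91168975830078)
```

View pics/w5.png

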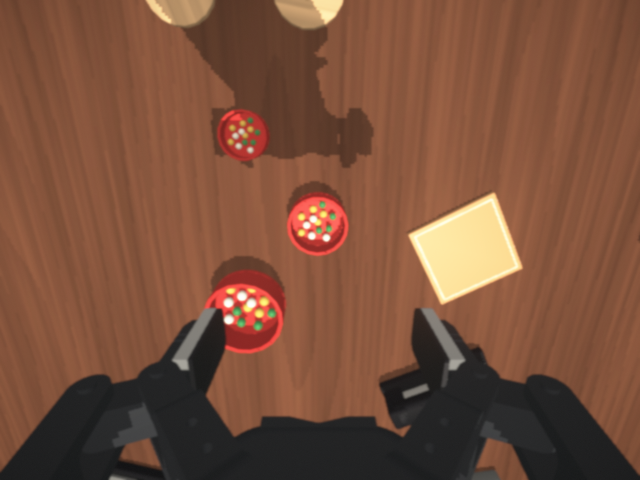

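The red tray that is wanted is at (317,223), about (463.5,-255.5), right below the tool, and its neighbours are clear of the fingers. I'll descend and grip at TCP z of about 10.

{"name": "apply_moves", "arguments": {"increments": [{"tx":-0.0005,"ty":0,"tz":-0.05,"rx":0,"ry":0,"rz":0,"claw":0.085},{"tx":-0.0005,"ty":0,"tz":-0.1,"rx":0,"ry":0,"rz":0,"claw":0.085},{"tx":-0.0005,"ty":0,"tz":-0.13,"rx":0,"ry":0,"rz":0,"claw":0.085},{"tx":-0.0005,"ty":0,"tz":-0.155,"rx":0,"ry":0,"rz":0,"claw":0.085},{"tx":-0.0005,"ty":0,"tz":-0.169,"rx":0,"ry":0,"rz":0,"claw":0.085},{"tx":-0.0005,"ty":0,"tz":-0.169,"rx":0,"ry":0,"rz":0,"claw":0.085},{"tx":-0.0005,"ty":0,"tz":-0.169,"rx":0,"ry":0,"rz":0,"claw":0.06},{"tx":-0.0005,"ty":0,"tz":-0.169,"rx":0,"ry":0,"rz":0,"claw":0.045},{"tx":-0.0005,"ty":0,"tz":-0.169,"rx":0,"ry":0,"rz":0,"claw":0.045},{"tx":-0.0005,"ty":0,"tz":-0.169,"rx":0,"ry":0,"rz":0,"claw":0.045},{"tx":-0.0005,"ty":0,"tz":-0.169,"rx":0,"ry":0,"rz":0,"claw":0.045},{"tx":-0.0005,"ty":0,"tz":-0.169,"rx":0,"ry":0,"rz":0,"claw":0.045}]}}

```text
clock: 10.25
eef_pos: [464.0, -257.6, 12.3]
tool_rot: [3.139, 0.001, 1.568]
force: [-0.8, 0.5, 6.3]
width: 53.3
```

{"name": "apply_moves", "arguments": {"increments": [{"tx":0,"ty":0,"tz":0.03,"rx":0,"ry":0,"rz":0,"claw":0.045},{"tx":0,"ty":0,"tz":0.07,"rx":0,"ry":0,"rz":0,"claw":0.045},{"tx":0.002,"ty":0.008,"tz":0.11,"rx":0,"ry":0,"rz":0,"claw":0.045},{"tx":0.01,"ty":0.036,"tz":0.13,"rx":0,"ry":0,"rz":0,"claw":0.045},{"tx":0.022,"ty":0.078,"tz":0.13,"rx":0,"ry":0,"rz":0,"claw":0.045},{"tx":0.034,"ty":0.121,"tz":0.13,"rx":0,"ry":0,"rz":0,"claw":0.045},{"tx":0.046,"ty":0.164,"tz":0.13,"rx":0,"ry":0,"rz":0,"claw":0.045},{"tx":0.058,"ty":0.207,"tz":0.13,"rx":0,"ry":0,"rz":0,"claw":0.045},{"tx":0.07,"ty":0.25,"tz":0.13,"rx":0,"ry":0,"rz":0,"claw":0.045},{"tx":0.082,"ty":0.293,"tz":0.13,"rx":0,"ry":0,"rz":0,"claw":0.045},{"tx":0.094,"ty":0.336,"tz":0.13,"rx":0,"ry":0,"rz":0,"claw":0.045},{"tx":0.106,"ty":0.378,"tz":0.13,"rx":0,"ry":0,"rz":0,"claw":0.045}]}}

```text
clock: 11.45
eef_pos: [569.3, 123.2, 141.6]
tool_rot: [3.14, -0.001, 1.569]
force: [0.7, -0.3, -0.4]
width: 53.6
```

{"name": "apply_moves", "arguments": {"increments": [{"tx":0.012,"ty":0.042,"tz":0,"rx":0,"ry":0,"rz":0,"claw":0.045},{"tx":0.023,"ty":0.08,"tz":0,"rx":0,"ry":0,"rz":0,"claw":0.045},{"tx":0.032,"ty":0.112,"tz":0,"rx":0,"ry":0,"rz":0,"claw":0.045},{"tx":0.035,"ty":0.124,"tz":0,"rx":0,"ry":0,"rz":0,"claw":0.045},{"tx":0.035,"ty":0.124,"tz":-0.03,"rx":0,"ry":0,"rz":0,"claw":0.045},{"tx":0.035,"ty":0.124,"tz":-0.06,"rx":0,"ry":0,"rz":0,"claw":0.045},{"tx":0.035,"ty":0.124,"tz":-0.065,"rx":0,"ry":0,"rz":0,"claw":0.045},{"tx":0.035,"ty":0.124,"tz":-0.065,"rx":0,"ry":0,"rz":0,"claw":0.045},{"tx":0.035,"ty":0.124,"tz":-0.065,"rx":0,"ry":0,"rz":0,"claw":0.045}]}}

```text
clock: 12.35
eef_pos: [605.1, 244.4, 77.0]
tool_rot: [3.139, -0.001, 1.567]
force: [-0.2, -0.7, -0.2]
width: 53.0
```

```bash
cat >> h.py <<'E'
BLUE=((100,150,60),(125,255,255));RED=((0,150,100),(6,255,255))
def rim(c,im,lohi,z,near=None):
    "rim centre from image-bottom edge (rim outer, -y side) and side extents, rim outer radius 28"
    hsv=cv2.cvtColor(im,cv2.COLOR_RGB2HSV);lo,hi=lohi
    m=cv2.inRange(hsv,np.array(lo),np.array(hi))
    if lo[0]==0:m|=cv2.inRange(hsv,np.array((173,)+lo[1:]),np.array((180,)+hi[1:]))
    ks=[k for k in cv2.findContours(m,0,1)[0] if cv2.contourArea(k)>300]
    for k in ks:
        x,y,w,h=cv2.boundingRect(k);P=ray(c,[(x,y+h/2),(x+w,y+h/2),(x+w/2,y+h)],z)
        print("rim",(x,y,w,h),"xc",round((P[0,0]+P[1,0])/2,1),"w",round(P[1,0]-P[0,0],1),"yc",round(P[2,1]+28,1))
E
python3 - <<'E'
from h import *
s=read_state();c,im=snap("wrist","w6");print(s["eef_pos"],s["tool_rot"],s["force"],s["width"])
rim(c,im,RED,s["eef_pos"][2]-12.3+30);rim(c,im,BLUE,36)
for f,col in(("w4",BLUE),("w5",RED),("w1",BLUE)): pass
E
```

```text
[605.10224067 244.41619871  77.03092741] [ 3.13923114e+00 -5.42923980e-04  1.56734108e+00] [-0.18970204 -0.72683756 -0.19937564] 53.04459803118498
rim (591, 384, 49, 96) xc 752.5 w 24.4 yc 180.1
rim (510, 287, 130, 150) xc 721.9 w 59.2 yc 210.5
rim (256, 251, 125, 130) xc 605.4 w 53.7 yc 245.9
rim (275, 219, 85, 46) xc 605.1 w 49.6 yc 279.3
```

View pics/w6.png

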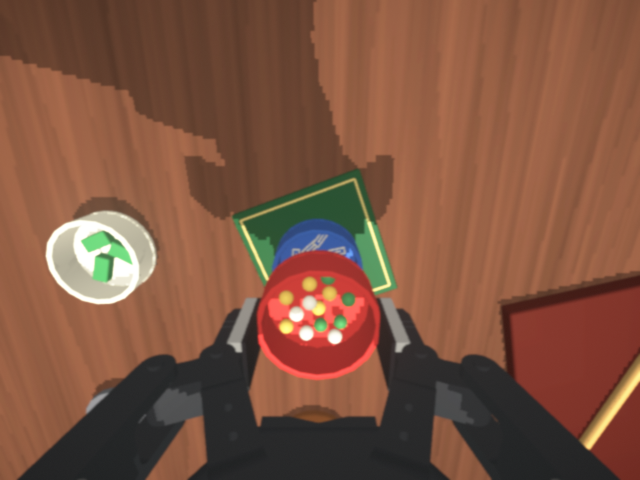

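The red tray is centred in the jaws above the blue one, and the edges suggest moving about 1.5 mm in +y. I'll lower it to seat.

{"name": "apply_moves", "arguments": {"increments": [{"tx":-0.0005,"ty":0.0015,"tz":-0.01,"rx":0,"ry":0,"rz":0,"claw":0.045},{"tx":-0.0005,"ty":0.0015,"tz":-0.02,"rx":0,"ry":0,"rz":0,"claw":0.045},{"tx":-0.0005,"ty":0.0015,"tz":-0.026,"rx":0,"ry":0,"rz":0,"claw":0.045},{"tx":-0.0005,"ty":0.0015,"tz":-0.03,"rx":0,"ry":0,"rz":0,"claw":0.045},{"tx":-0.0005,"ty":0.0015,"tz":-0.032,"rx":0,"ry":0,"rz":0,"claw":0.045},{"tx":-0.0005,"ty":0.0015,"tz":-0.032,"rx":0,"ry":0,"rz":0,"claw":0.045}]}}

```text
clock: 13.0
eef_pos: [603.4, 246.2, 43.0]
tool_rot: [-3.141, 0.0, 1.568]
force: [0.9, 1.5, -1.3]
width: 53.1
```

{"name": "apply_moves", "arguments": {"increments": [{"tx":0,"ty":0,"tz":-0.002,"rx":0,"ry":0,"rz":0,"claw":0.045},{"tx":0,"ty":0,"tz":-0.004,"rx":0,"ry":0,"rz":0,"claw":0.045},{"tx":0,"ty":0,"tz":-0.005,"rx":0,"ry":0,"rz":0,"claw":0.045},{"tx":0,"ty":0,"tz":-0.005,"rx":0,"ry":0,"rz":0,"claw":0.045}]}}

```text
clock: 13.4
eef_pos: [604.0, 246.4, 42.2]
tool_rot: [3.141, -0.002, 1.568]
force: [-7.1, -1.3, 22.4]
width: 53.3
```

Contact comes at 42.2 mm against 42.3 expected for a full seat. I'll ease off, release and rise.

{"name": "apply_moves", "arguments": {"increments": [{"tx":0,"ty":0,"tz":0.003,"rx":0,"ry":0,"rz":0,"claw":0.045},{"tx":0,"ty":0,"tz":0.003,"rx":0,"ry":0,"rz":0,"claw":0.058},{"tx":0,"ty":0,"tz":0.003,"rx":0,"ry":0,"rz":0,"claw":0.07},{"tx":0,"ty":0,"tz":0.003,"rx":0,"ry":0,"rz":0,"claw":0.085},{"tx":0,"ty":0,"tz":0.003,"rx":0,"ry":0,"rz":0,"claw":0.085},{"tx":0,"ty":0,"tz":0.003,"rx":0,"ry":0,"rz":0,"claw":0.085},{"tx":0,"ty":0,"tz":0.03,"rx":0,"ry":0,"rz":0,"claw":0.085},{"tx":0,"ty":0,"tz":0.07,"rx":0,"ry":0,"rz":0,"claw":0.085},{"tx":0,"ty":0,"tz":0.12,"rx":0,"ry":0,"rz":0,"claw":0.085},{"tx":0,"ty":0,"tz":0.138,"rx":0,"ry":0,"rz":0,"claw":0.085},{"tx":0,"ty":0,"tz":0.138,"rx":0,"ry":0,"rz":0,"claw":0.085},{"tx":0,"ty":0,"tz":0.138,"rx":0,"ry":0,"rz":0,"claw":0.085}]}}

```text
clock: 14.6
eef_pos: [603.0, 246.5, 176.0]
tool_rot: [-3.141, -0.0, 1.568]
force: [-0.3, 0.9, -0.3]
width: 85.1
```

Run:
```python
from h import *
s=read_state();c,im=snap("wrist","w7");print(s["eef_pos"],s["tool_rot"],s["force"],s["width"])
rim(c,im,RED,60)
a=cv2.cvtColor(im,cv2.COLOR_RGB2BGR)[130:300,220:430]
c,im=snap("scene","s7");b=cv2.cvtColor(im,cv2.COLOR_RGB2BGR)[150:250,350:480]
cv2.imwrite('pics/m7.png',np.hstack([cv2.resize(a,(400,324)),cv2.resize(b,(421,324))]))
```

```text
[603.00825083 246.50815526 175.98802785] [-3.14104289e+00 -2.71730743e-04  1.56843306e+00] [-0.26981914  0.8552531  -0.29499553] 85.12778631611597
rim (458, 228, 155, 172) xc 796.5 w 138.0 yc 104.8
rim (287, 197, 67, 71) xc 605.1 w 54.6 yc 246.9
```

View pics/m7.png

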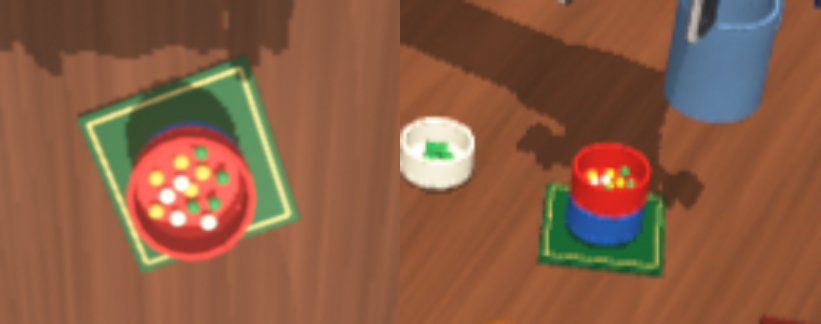

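The red tray is nested and level on the blue one. Next I'll fetch the far wood lid at about (456,-65).

{"name": "apply_moves", "arguments": {"increments": [{"tx":-0.148,"ty":-0.312,"tz":0,"rx":0,"ry":0,"rz":0,"claw":0.05},{"tx":-0.148,"ty":-0.312,"tz":0,"rx":0,"ry":0,"rz":0,"claw":0.05},{"tx":-0.148,"ty":-0.312,"tz":0,"rx":0,"ry":0,"rz":0,"claw":0.05},{"tx":-0.148,"ty":-0.312,"tz":0,"rx":0,"ry":0,"rz":0,"claw":0.05},{"tx":-0.148,"ty":-0.312,"tz":0,"rx":0,"ry":0,"rz":0,"claw":0.05},{"tx":-0.148,"ty":-0.312,"tz":0,"rx":0,"ry":0,"rz":0,"claw":0.05},{"tx":-0.148,"ty":-0.312,"tz":0,"rx":0,"ry":0,"rz":0,"claw":0.05},{"tx":-0.148,"ty":-0.312,"tz":0,"rx":0,"ry":0,"rz":0,"claw":0.05},{"tx":-0.148,"ty":-0.312,"tz":0,"rx":0,"ry":0,"rz":0,"claw":0.05},{"tx":-0.148,"ty":-0.312,"tz":0,"rx":0,"ry":0,"rz":0,"claw":0.05},{"tx":-0.148,"ty":-0.312,"tz":0,"rx":0,"ry":0,"rz":0,"claw":0.05}]}}

```text
clock: 15.8
eef_pos: [455.9, -64.1, 175.8]
tool_rot: [-3.141, -0.0, 1.571]
force: [0.2, 0.5, -0.3]
width: 49.9
```

Run:
```python
from h import *
s=read_state();c,im=snap("wrist","w8");print(s["eef_pos"],s["tool_rot"],s["force"],s["width"])
hsv=cv2.cvtColor(im,cv2.COLOR_RGB2HSV);print(hsv[190:262:6,318].tolist())
for b in blobs(im,(13,50,120),(32,200,255),200):print("pale",np.round(b[:3]),np.round(ray(c,b[:2],10)[0],1),b[3][1])
for b in blobs(im,(18,120,150),(32,255,255),60):print("knob",np.round(b[:3]),np.round(ray(c,b[:2],30)[0],1),b[3][1])
```

```text
[455.91597501 -64.08875631 175.79439985] [-3.14090251e+00 -3.56655826e-04  1.57126276e+00] [ 0.21171023  0.4655445  -0.30271042] 49.929797780243064
[[11, 136, 111], [24, 71, 254], [24, 71, 254], [15, 110, 220], [16, 133, 172], [27, 101, 255], [29, 88, 255], [28, 89, 255], [28, 89, 255], [25, 71, 254], [17, 106, 240], [10, 140, 155]]
pale [439. 426. 416.] [ 602.8 -322.7   10. ] (25.0, 24.0)
pale [ 318.  221. 2842.] [456.3 -64.4  10. ] (60.0, 61.0)
pale [ 212.  219. 2860.] [354.2 -62.5  10. ] (59.0, 62.0)
```

View pics/w8.png

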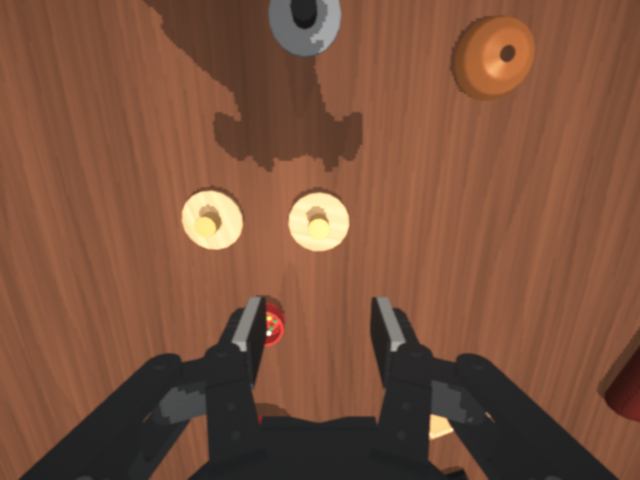

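The lid that is wanted is at (318,221), about (456,-65), under the tool. I'll descend to TCP z of about 16 and grip the knob.

{"name": "apply_moves", "arguments": {"increments": [{"tx":0,"ty":0,"tz":-0.05,"rx":0,"ry":0,"rz":0,"claw":0.05},{"tx":0,"ty":0,"tz":-0.1,"rx":0,"ry":0,"rz":0,"claw":0.05},{"tx":0,"ty":0,"tz":-0.13,"rx":0,"ry":0,"rz":0,"claw":0.05},{"tx":0,"ty":0,"tz":-0.15,"rx":0,"ry":0,"rz":0,"claw":0.05},{"tx":0,"ty":0,"tz":-0.159,"rx":0,"ry":0,"rz":0,"claw":0.05},{"tx":0,"ty":0,"tz":-0.159,"rx":0,"ry":0,"rz":0,"claw":0.05},{"tx":0,"ty":0,"tz":-0.159,"rx":0,"ry":0,"rz":0,"claw":0.03},{"tx":0,"ty":0,"tz":-0.159,"rx":0,"ry":0,"rz":0,"claw":0.01},{"tx":0,"ty":0,"tz":-0.159,"rx":0,"ry":0,"rz":0,"claw":0.01},{"tx":0,"ty":0,"tz":-0.159,"rx":0,"ry":0,"rz":0,"claw":0.01},{"tx":0,"ty":0,"tz":-0.159,"rx":0,"ry":0,"rz":0,"claw":0.01},{"tx":0,"ty":0,"tz":-0.159,"rx":0,"ry":0,"rz":0,"claw":0.01}]}}

```text
clock: 17.05
eef_pos: [456.1, -65.4, 18.2]
tool_rot: [3.14, -0.0, 1.569]
force: [0.1, 0.4, 6.8]
width: 17.6
```

{"name": "apply_moves", "arguments": {"increments": [{"tx":0,"ty":0,"tz":0.03,"rx":0,"ry":0,"rz":0,"claw":0.01},{"tx":0,"ty":0,"tz":0.07,"rx":0,"ry":0,"rz":0,"claw":0.01},{"tx":0.004,"ty":0.009,"tz":0.11,"rx":0,"ry":0,"rz":0,"claw":0.01},{"tx":0.017,"ty":0.036,"tz":0.12,"rx":0,"ry":0,"rz":0,"claw":0.01},{"tx":0.036,"ty":0.076,"tz":0.12,"rx":0,"ry":0,"rz":0,"claw":0.01},{"tx":0.055,"ty":0.116,"tz":0.12,"rx":0,"ry":0,"rz":0,"claw":0.01},{"tx":0.074,"ty":0.156,"tz":0.12,"rx":0,"ry":0,"rz":0,"claw":0.01},{"tx":0.093,"ty":0.196,"tz":0.12,"rx":0,"ry":0,"rz":0,"claw":0.01},{"tx":0.112,"ty":0.236,"tz":0.12,"rx":0,"ry":0,"rz":0,"claw":0.01},{"tx":0.13,"ty":0.273,"tz":0.12,"rx":0,"ry":0,"rz":0,"claw":0.01},{"tx":0.143,"ty":0.3,"tz":0.12,"rx":0,"ry":0,"rz":0,"claw":0.01},{"tx":0.1485,"ty":0.3115,"tz":0.12,"rx":0,"ry":0,"rz":0,"claw":0.01}]}}

```text
clock: 18.25
eef_pos: [604.1, 250.0, 136.9]
tool_rot: [3.141, -0.002, 1.573]
force: [-0.7, 0.6, -0.9]
width: 17.4
```

{"name": "apply_moves", "arguments": {"increments": [{"tx":0,"ty":0,"tz":-0.015,"rx":0,"ry":0,"rz":0,"claw":0.01},{"tx":0,"ty":0,"tz":-0.03,"rx":0,"ry":0,"rz":0,"claw":0.01},{"tx":0,"ty":0,"tz":-0.03,"rx":0,"ry":0,"rz":0,"claw":0.01},{"tx":0,"ty":0,"tz":-0.03,"rx":0,"ry":0,"rz":0,"claw":0.01}]}}

```text
clock: 18.65
eef_pos: [603.2, 243.6, 106.5]
tool_rot: [-3.14, 0.001, 1.565]
force: [0.7, 0.5, -0.3]
width: 17.3
```

```bash
cat >> h.py <<'E'
def lid(c,im,lo,hi,z):
    for b in blobs(im,lo,hi,400):print("lid",np.round(b[:3]),np.round(ray(c,b[:2],z)[0],1),np.round(b[3][1]))
E
python3 - <<'E'
from h import *
s=read_state();c,im=snap("wrist","w9");print(s["eef_pos"],s["tool_rot"],s["force"],s["width"])
zl=s["eef_pos"][2]-18.2
lid(c,im,(13,50,120),(32,200,255),zl+11)
a=cv2.cvtColor(im,cv2.COLOR_RGB2BGR)
c,im=snap("scene","s9");b=cv2.cvtColor(im,cv2.COLOR_RGB2BGR)[130:250,340:500]
cv2.imwrite('pics/m9.png',np.hstack([a[130:480,140:500],cv2.resize(b,(440,350))]))
E
```

```text
[603.18477793 243.57722128 106.52550316] [-3.13955830e+00  1.48329923e-03  1.56541127e+00] [ 0.6874927   0.45446877 -0.2726814 ] 17.26315456370987
lid [ 588.  378. 1515.] [752.4 196.   99.3] [ 13. 132.]
lid [  319.   261. 14494.] [603.7 267.   99.3] [164. 137.]
```

View pics/m9.png

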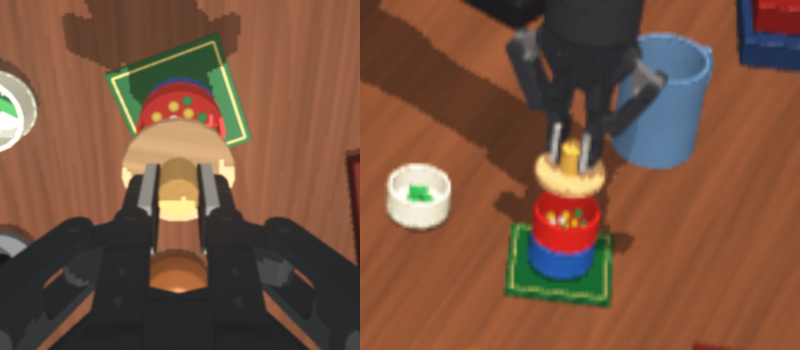

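The lid hangs level over the red tray. I'll lower it, with seat expected at TCP z of about 72.

{"name": "apply_moves", "arguments": {"increments": [{"tx":0,"ty":0,"tz":0,"rx":0,"ry":0,"rz":0,"claw":0.01},{"tx":0,"ty":0,"tz":-0.012,"rx":0,"ry":0,"rz":0,"claw":0.01},{"tx":0,"ty":0,"tz":-0.02,"rx":0,"ry":0,"rz":0,"claw":0.01},{"tx":0,"ty":0,"tz":-0.024,"rx":0,"ry":0,"rz":0,"claw":0.01},{"tx":0,"ty":0,"tz":-0.024,"rx":0,"ry":0,"rz":0,"claw":0.01},{"tx":0,"ty":0,"tz":-0.024,"rx":0,"ry":0,"rz":0,"claw":0.01}]}}

```text
clock: 19.35
eef_pos: [604.0, 245.7, 83.1]
tool_rot: [-3.141, 0.0, 1.568]
force: [-0.2, -1.0, -1.0]
width: 17.6
```

{"name": "apply_moves", "arguments": {"increments": [{"tx":0.0005,"ty":0.0005,"tz":-0.003,"rx":0,"ry":0,"rz":0,"claw":0.01},{"tx":0.0005,"ty":0.0005,"tz":-0.006,"rx":0,"ry":0,"rz":0,"claw":0.01},{"tx":0.0005,"ty":0.0005,"tz":-0.009,"rx":0,"ry":0,"rz":0,"claw":0.01},{"tx":0.0005,"ty":0.0005,"tz":-0.011,"rx":0,"ry":0,"rz":0,"claw":0.01},{"tx":0.0005,"ty":0.0005,"tz":-0.0125,"rx":0,"ry":0,"rz":0,"claw":0.01},{"tx":0.0005,"ty":0.0005,"tz":-0.0125,"rx":0,"ry":0,"rz":0,"claw":0.01}]}}

```text
clock: 19.95
eef_pos: [604.5, 246.4, 72.2]
tool_rot: [3.142, -0.001, 1.568]
force: [-2.3, -0.6, 9.1]
width: 17.1
```

The lid is seated at 72.2, as predicted. I'll release, rise, and go to the eraser tray at about (466,248).

{"name": "apply_moves", "arguments": {"increments": [{"tx":0,"ty":0,"tz":0.002,"rx":0,"ry":0,"rz":0,"claw":0.03},{"tx":0,"ty":0,"tz":0.002,"rx":0,"ry":0,"rz":0,"claw":0.045},{"tx":0,"ty":0,"tz":0.002,"rx":0,"ry":0,"rz":0,"claw":0.05},{"tx":0,"ty":0,"tz":0.002,"rx":0,"ry":0,"rz":0,"claw":0.05},{"tx":0,"ty":0,"tz":0.03,"rx":0,"ry":0,"rz":0,"claw":0.05},{"tx":0,"ty":0,"tz":0.07,"rx":0,"ry":0,"rz":0,"claw":0.05},{"tx":0,"ty":0,"tz":0.107,"rx":0,"ry":0,"rz":0,"claw":0.085},{"tx":-0.05,"ty":0.001,"tz":0.107,"rx":0,"ry":0,"rz":0,"claw":0.085},{"tx":-0.1,"ty":0.001,"tz":0.107,"rx":0,"ry":0,"rz":0,"claw":0.085},{"tx":-0.138,"ty":0.001,"tz":0.107,"rx":0,"ry":0,"rz":0,"claw":0.085},{"tx":-0.138,"ty":0.001,"tz":0.107,"rx":0,"ry":0,"rz":0,"claw":0.085},{"tx":-0.138,"ty":0.001,"tz":0.107,"rx":0,"ry":0,"rz":0,"claw":0.085}]}}

```text
clock: 21.15
eef_pos: [466.2, 247.9, 178.1]
tool_rot: [3.141, -0.001, 1.569]
force: [0.9, 0.1, 0.4]
width: 85.0
```

Run:
```python
from h import *
s=read_state();c,im=snap("wrist","w10");print(s["eef_pos"],s["tool_rot"],s["force"],s["width"])
hsv=cv2.cvtColor(im,cv2.COLOR_RGB2HSV);print(hsv[190:262:6,318].tolist())
rim(c,im,((1,0,140),(179,85,255)),29)
lid(c,im,(1,0,140),(179,85,255),28)
a=cv2.cvtColor(im,cv2.COLOR_RGB2BGR)[100:400,180:580]
c,im=snap("scene","s10");b=cv2.cvtColor(im,cv2.COLOR_RGB2BGR)[130:250,340:500]
cv2.imwrite('pics/m10.png',np.hstack([a,cv2.resize(b,(400,300))]))
```

```text
[466.22397739 247.9003062  178.12608257] [ 3.14099636e+00 -6.49409859e-04  1.56939087e+00] [0.88239508 0.1411627  0.39909735] 85.0125202134102
[[23, 39, 182], [30, 1, 255], [57, 74, 169], [64, 106, 228], [42, 10, 252], [41, 15, 246], [48, 10, 253], [0, 0, 255], [26, 30, 229], [26, 37, 188], [30, 3, 254], [11, 125, 151]]
rim (0, 368, 27, 104) xc 119.0 w 30.7 yc -35.7
rim (454, 207, 69, 62) xc 624.3 w 64.0 yc 232.5
rim (286, 189, 63, 65) xc 466.0 w 57.3 yc 248.3
lid [   9.  425. 1389.] [110.3   9.7  28. ] [ 26. 103.]
lid [ 488.  238. 2004.] [624.4 235.6  28. ] [67. 62.]
lid [ 317.  221. 3126.] [465.7 252.2  28. ] [64. 62.]
```

View pics/m10.png

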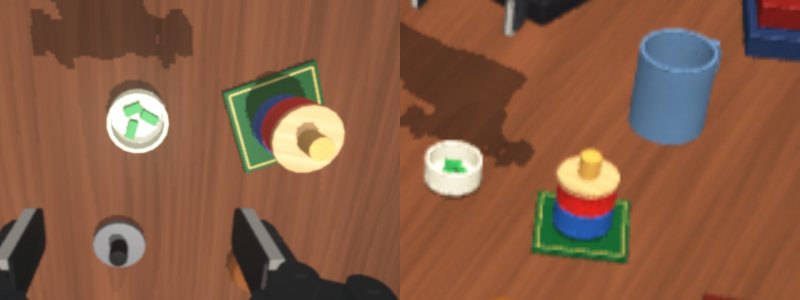

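The green stack is complete and level, with the lid flat. The eraser tray is at (317,221), about (466,249), under the tool, so I'll grip it.

{"name": "apply_moves", "arguments": {"increments": [{"tx":0,"ty":0.001,"tz":-0.05,"rx":0,"ry":0,"rz":0,"claw":0.085},{"tx":0,"ty":0.001,"tz":-0.1,"rx":0,"ry":0,"rz":0,"claw":0.085},{"tx":0,"ty":0.001,"tz":-0.13,"rx":0,"ry":0,"rz":0,"claw":0.085},{"tx":0,"ty":0.001,"tz":-0.155,"rx":0,"ry":0,"rz":0,"claw":0.085},{"tx":0,"ty":0.001,"tz":-0.169,"rx":0,"ry":0,"rz":0,"claw":0.085},{"tx":0,"ty":0.001,"tz":-0.169,"rx":0,"ry":0,"rz":0,"claw":0.085},{"tx":0,"ty":0.001,"tz":-0.169,"rx":0,"ry":0,"rz":0,"claw":0.06},{"tx":0,"ty":0.001,"tz":-0.169,"rx":0,"ry":0,"rz":0,"claw":0.045},{"tx":0,"ty":0.001,"tz":-0.169,"rx":0,"ry":0,"rz":0,"claw":0.045},{"tx":0,"ty":0.001,"tz":-0.169,"rx":0,"ry":0,"rz":0,"claw":0.045},{"tx":0,"ty":0.001,"tz":-0.169,"rx":0,"ry":0,"rz":0,"claw":0.045},{"tx":0,"ty":0.001,"tz":-0.169,"rx":0,"ry":0,"rz":0,"claw":0.045}]}}

```text
clock: 22.45
eef_pos: [467.5, 248.8, 10.7]
tool_rot: [3.139, -0.001, 1.568]
force: [-1.6, -0.6, 6.4]
width: 53.6
```

Run:
```python
from h import *
c=calibration("wrist");s=read_state();print(c["attitude"],np.array(c["origin"])-s["eef_pos"])
K=c["camera_matrix"]
for f,t in(("w5",(463.94,-255.19,178.73)),("w1",(615.74,-87.51,180.08))):
    cc=dict(camera_matrix=K,origin=np.array([.84,84.12,141.83])+t,attitude=[-.3317,.003,0 if f=="w5" else -.003])
    im=cv2.cvtColor(cv2.imread(f'pics/{f}.png'),cv2.COLOR_BGR2RGB)
    for b in blobs(im,(13,50,150),(32,200,255),1500):
        q=ray(cc,cv2.boxPoints(b[3]),6)[:,:2];print(f,np.round(b[:3]),np.round(ray(cc,b[:2],6)[0],1),np.round(q.mean(0),1),np.linalg.norm(q[1]-q[0]),np.linalg.norm(q[2]-q[1]))
```

```text
[-0.33131997 -0.00321594 -0.00271004] [ -0.15148842  84.07361441 141.83429826]
w5 [ 466.  249. 7458.] [ 613.3 -285.9    6. ] [ 614.6 -287.9] 90.34738137379244 91.3440842041466
w1 [ 318.  381. 4774.] [ 614.7 -285.     6. ] [ 613.3 -289.3] 99.33622899230338 92.75953463935308
w1 [ 622.  383. 5318.] [ 972.9 -288.     6. ] [ 963.1 -286.8] 51.341860961542444 315.4305758671839
w1 [ 151.  197. 2932.] [454.3 -65.3   6. ] [454.  -66.3] 58.30254186511802 58.29449672728891
w1 [  43.  195. 3006.] [350.4 -63.6   6. ] [351.  -64.6] 59.37038908502702 59.31783424755813
```

{"name": "apply_moves", "arguments": {"increments": [{"tx":0,"ty":0,"tz":0.03,"rx":0,"ry":0,"rz":0,"claw":0.045},{"tx":0,"ty":0,"tz":0.07,"rx":0,"ry":0,"rz":0,"claw":0.045},{"tx":0.003,"ty":-0.01,"tz":0.11,"rx":0,"ry":0,"rz":0,"claw":0.045},{"tx":0.01,"ty":-0.036,"tz":0.13,"rx":0,"ry":0,"rz":0,"claw":0.045},{"tx":0.021,"ty":-0.078,"tz":0.13,"rx":0,"ry":0,"rz":0,"claw":0.045},{"tx":0.033,"ty":-0.121,"tz":0.13,"rx":0,"ry":0,"rz":0,"claw":0.045},{"tx":0.045,"ty":-0.164,"tz":0.13,"rx":0,"ry":0,"rz":0,"claw":0.045},{"tx":0.057,"ty":-0.207,"tz":0.13,"rx":0,"ry":0,"rz":0,"claw":0.045},{"tx":0.069,"ty":-0.25,"tz":0.13,"rx":0,"ry":0,"rz":0,"claw":0.045},{"tx":0.08,"ty":-0.293,"tz":0.13,"rx":0,"ry":0,"rz":0,"claw":0.045},{"tx":0.092,"ty":-0.336,"tz":0.13,"rx":0,"ry":0,"rz":0,"claw":0.045},{"tx":0.104,"ty":-0.379,"tz":0.13,"rx":0,"ry":0,"rz":0,"claw":0.045}]}}

```text
clock: 23.65
eef_pos: [571.0, -132.2, 140.1]
tool_rot: [3.14, -0.0, 1.568]
force: [0.6, 0.9, -0.1]
width: 53.5
```

{"name": "apply_moves", "arguments": {"increments": [{"tx":0.012,"ty":-0.043,"tz":0,"rx":0,"ry":0,"rz":0,"claw":0.045},{"tx":0.024,"ty":-0.086,"tz":0,"rx":0,"ry":0,"rz":0,"claw":0.045},{"tx":0.035,"ty":-0.125,"tz":0,"rx":0,"ry":0,"rz":0,"claw":0.045},{"tx":0.042,"ty":-0.15,"tz":0,"rx":0,"ry":0,"rz":0,"claw":0.045},{"tx":0.044,"ty":-0.1605,"tz":0,"rx":0,"ry":0,"rz":0,"claw":0.045},{"tx":0.044,"ty":-0.1605,"tz":0,"rx":0,"ry":0,"rz":0,"claw":0.045},{"tx":0.044,"ty":-0.1605,"tz":-0.03,"rx":0,"ry":0,"rz":0,"claw":0.045},{"tx":0.044,"ty":-0.1605,"tz":-0.06,"rx":0,"ry":0,"rz":0,"claw":0.045},{"tx":0.044,"ty":-0.1605,"tz":-0.08,"rx":0,"ry":0,"rz":0,"claw":0.045},{"tx":0.044,"ty":-0.1605,"tz":-0.08,"rx":0,"ry":0,"rz":0,"claw":0.045},{"tx":0.044,"ty":-0.1605,"tz":-0.08,"rx":0,"ry":0,"rz":0,"claw":0.045}]}}

```text
clock: 24.75
eef_pos: [614.9, -289.2, 59.3]
tool_rot: [-3.142, -0.001, 1.57]
force: [-0.8, 0.2, -0.8]
width: 53.7
```

Run:
```python
from h import *
s=read_state();c,im=snap("wrist","w11");print(s["eef_pos"],s["tool_rot"],s["force"],s["width"])
rim(c,im,((1,0,140),(179,85,255)),s["eef_pos"][2]-10.7+30)
lid(c,im,(13,50,120),(32,200,255),6)
cv2.imwrite('pics/m11.png',cv2.cvtColor(im,cv2.COLOR_RGB2BGR)[120:420,160:500])
```

```text
[ 614.85726663 -289.20866969   59.34705114] [-3.14154119e+00 -1.02787821e-03  1.57012851e+00] [-0.79837161  0.16589422 -0.76505705] 53.747600701610814
rim (229, 183, 174, 200) xc 614.1 w 71.1 yc -287.5
lid [  318.   249. 10499.] [ 614.8 -276.4    6. ] [137. 146.]
```

View pics/m11.png

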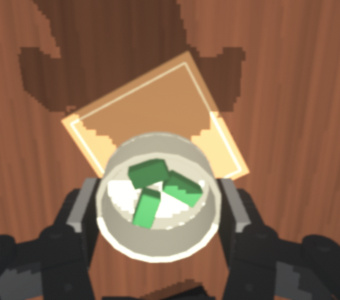

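Run:
```python
from h import *
c=calibration("wrist");P=ray(c,[(222,241),(350,172),(408,292)],6)[:,:2];print((P[0]+P[2])/2,np.linalg.norm(P[0]-P[1]),np.linalg.norm(P[2]-P[1]))
```

```text
[ 615.29146339 -290.43636528] 89.42664762751234 88.20231597078337
```

The pad corners at crop (62,121), (190,52) and (248,172) put its centre at (615.3,-290.4), with the tray at about (614.5,-288). I'll shift 2 mm in -y and lower, with contact expected at 16.7.

{"name": "apply_moves", "arguments": {"increments": [{"tx":0.0005,"ty":-0.002,"tz":-0.015,"rx":0,"ry":0,"rz":0,"claw":0.045},{"tx":0.0005,"ty":-0.002,"tz":-0.028,"rx":0,"ry":0,"rz":0,"claw":0.045},{"tx":0.0005,"ty":-0.002,"tz":-0.036,"rx":0,"ry":0,"rz":0,"claw":0.045},{"tx":0.0005,"ty":-0.002,"tz":-0.04,"rx":0,"ry":0,"rz":0,"claw":0.045},{"tx":0.0005,"ty":-0.002,"tz":-0.042,"rx":0,"ry":0,"rz":0,"claw":0.045},{"tx":0.0005,"ty":-0.002,"tz":-0.044,"rx":0,"ry":0,"rz":0,"claw":0.045},{"tx":0.0005,"ty":-0.002,"tz":-0.044,"rx":0,"ry":0,"rz":0,"claw":0.045}]}}

```text
clock: 25.5
eef_pos: [614.2, -292.8, 16.7]
tool_rot: [-3.141, -0.002, 1.568]
force: [-5.4, 3.4, 12.7]
width: 53.1
```

{"name": "apply_moves", "arguments": {"increments": [{"tx":0,"ty":0,"tz":0.002,"rx":0,"ry":0,"rz":0,"claw":0.058},{"tx":0,"ty":0,"tz":0.002,"rx":0,"ry":0,"rz":0,"claw":0.075},{"tx":0,"ty":0,"tz":0.002,"rx":0,"ry":0,"rz":0,"claw":0.085},{"tx":0,"ty":0,"tz":0.002,"rx":0,"ry":0,"rz":0,"claw":0.085},{"tx":0,"ty":0,"tz":0.002,"rx":0,"ry":0,"rz":0,"claw":0.085},{"tx":0,"ty":0,"tz":0.03,"rx":0,"ry":0,"rz":0,"claw":0.085},{"tx":0,"ty":0,"tz":0.07,"rx":0,"ry":0,"rz":0,"claw":0.085},{"tx":0,"ty":0,"tz":0.12,"rx":0,"ry":0,"rz":0,"claw":0.085},{"tx":0,"ty":0,"tz":0.16,"rx":0,"ry":0,"rz":0,"claw":0.085},{"tx":0,"ty":0,"tz":0.16,"rx":0,"ry":0,"rz":0,"claw":0.085},{"tx":0,"ty":0,"tz":0.16,"rx":0,"ry":0,"rz":0,"claw":0.085}]}}

```text
clock: 26.6
eef_pos: [615.4, -293.2, 175.8]
tool_rot: [3.14, 0.0, 1.568]
force: [0.1, 0.3, -0.2]
width: 85.1
```

Run:
```python
from h import *
s=read_state();c,im=snap("wrist","w12");print(s["eef_pos"],s["tool_rot"],s["force"],s["width"])
rim(c,im,((1,0,140),(179,85,255)),36)
```

```text
[ 615.43587686 -293.22431432  175.8066415 ] [3.13961570e+00 4.67302183e-04 1.56840185e+00] [ 0.09877062  0.34748075 -0.19408547] 85.11828239061273
rim (258, 157, 119, 114) xc 615.4 w 104.0 yc -306.3
```

{"name": "apply_moves", "arguments": {"increments": [{"tx":-0.169,"ty":0.396,"tz":0,"rx":0,"ry":0,"rz":0,"claw":0.05},{"tx":-0.169,"ty":0.396,"tz":0,"rx":0,"ry":0,"rz":0,"claw":0.05},{"tx":-0.169,"ty":0.396,"tz":0,"rx":0,"ry":0,"rz":0,"claw":0.05},{"tx":-0.169,"ty":0.396,"tz":0,"rx":0,"ry":0,"rz":0,"claw":0.05},{"tx":-0.169,"ty":0.396,"tz":0,"rx":0,"ry":0,"rz":0,"claw":0.05},{"tx":-0.169,"ty":0.396,"tz":0,"rx":0,"ry":0,"rz":0,"claw":0.05},{"tx":-0.169,"ty":0.396,"tz":0,"rx":0,"ry":0,"rz":0,"claw":0.05},{"tx":-0.169,"ty":0.396,"tz":0,"rx":0,"ry":0,"rz":0,"claw":0.05},{"tx":-0.169,"ty":0.396,"tz":0,"rx":0,"ry":0,"rz":0,"claw":0.05},{"tx":-0.169,"ty":0.396,"tz":0,"rx":0,"ry":0,"rz":0,"claw":0.05},{"tx":-0.169,"ty":0.396,"tz":0,"rx":0,"ry":0,"rz":0,"claw":0.05},{"tx":-0.169,"ty":0.396,"tz":0,"rx":0,"ry":0,"rz":0,"claw":0.05}]}}

```text
clock: 27.85
eef_pos: [446.1, 101.5, 174.3]
tool_rot: [-3.141, 0.001, 1.566]
force: [-0.1, -0.6, -1.1]
width: 50.0
```

Run:
```python
from h import *
s=read_state();c,im=snap("wrist","w13");print(s["eef_pos"],s["tool_rot"],s["force"],s["width"])
lid(c,im,(1,0,70),(179,60,240),10)
cv2.imwrite('pics/m13.png',cv2.hconcat([cv2.imread('pics/w12.png')[120:400,200:500],cv2.imread('pics/w13.png')[120:400,180:480]]))
```

```text
[446.12170447 101.46744013 174.30542219] [-3.14109447e+00  1.39496647e-03  1.56642290e+00] [-0.08318592 -0.62802632 -1.06455996] 49.96475938871539
lid [ 182.  405. 1016.] [ 283.9 -123.2   10. ] [32. 46.]
lid [448. 403. 706.] [ 597.4 -120.8   10. ] [36. 38.]
lid [ 11. 351. 742.] [106.3 -45.8  10. ] [88. 27.]
lid [391. 325. 678.] [523.2 -13.7  10. ] [57. 18.]
lid [246. 325. 672.] [368.4 -12.9  10. ] [18. 57.]
lid [ 317.  216. 2776.] [445.  106.1  10. ] [59. 60.]
```

View pics/m13.png

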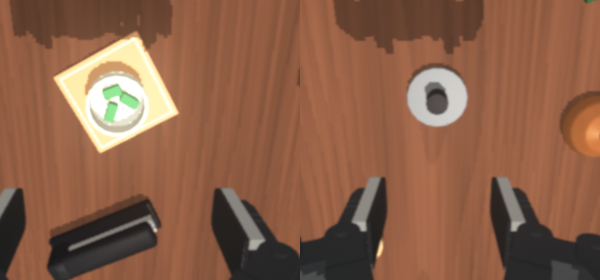

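The eraser tray stands upright in the middle of the tan pad. The metal lid is at about (445,105.5). I'll grip its knob.

{"name": "apply_moves", "arguments": {"increments": [{"tx":-0.001,"ty":0.0015,"tz":-0.05,"rx":0,"ry":0,"rz":0,"claw":0.05},{"tx":-0.001,"ty":0.0015,"tz":-0.1,"rx":0,"ry":0,"rz":0,"claw":0.05},{"tx":-0.001,"ty":0.0015,"tz":-0.13,"rx":0,"ry":0,"rz":0,"claw":0.05},{"tx":-0.001,"ty":0.0015,"tz":-0.15,"rx":0,"ry":0,"rz":0,"claw":0.05},{"tx":-0.001,"ty":0.0015,"tz":-0.158,"rx":0,"ry":0,"rz":0,"claw":0.05},{"tx":-0.001,"ty":0.0015,"tz":-0.158,"rx":0,"ry":0,"rz":0,"claw":0.05},{"tx":-0.001,"ty":0.0015,"tz":-0.158,"rx":0,"ry":0,"rz":0,"claw":0.03},{"tx":-0.001,"ty":0.0015,"tz":-0.158,"rx":0,"ry":0,"rz":0,"claw":0.01},{"tx":-0.001,"ty":0.0015,"tz":-0.158,"rx":0,"ry":0,"rz":0,"claw":0.01},{"tx":-0.001,"ty":0.0015,"tz":-0.158,"rx":0,"ry":0,"rz":0,"claw":0.01},{"tx":-0.001,"ty":0.0015,"tz":-0.158,"rx":0,"ry":0,"rz":0,"claw":0.01},{"tx":-0.001,"ty":0.0015,"tz":-0.158,"rx":0,"ry":0,"rz":0,"claw":0.01}]}}

```text
clock: 29.1
eef_pos: [445.7, 104.0, 17.7]
tool_rot: [3.14, 0.0, 1.568]
force: [0.0, -2.0, 7.4]
width: 17.5
```

Run:
```python
from h import *
c=calibration("wrist");s=read_state();print(s["eef_pos"],s["force"],s["width"])
# eraser rim in w12: white only, bottom edge
cc=dict(camera_matrix=c["camera_matrix"],origin=np.array([.3,84.1,141.83])+[615.44,-293.22,175.81],attitude=[-.3335,0,-.003])
im=cv2.cvtColor(cv2.imread('pics/w12.png'),cv2.COLOR_BGR2RGB)
rim(cc,im,((1,0,120),(179,42,255)),36)
```

```text
[445.66267069 103.9884403   17.65035539] [ 4.40514088e-03 -1.95742437e+00  7.40643444e+00] 17.490022821314426
rim (423, 309, 42, 61) xc 741.3 w 42.1 yc -419.3
rim (173, 309, 42, 61) xc 490.7 w 42.1 yc -418.6
rim (260, 158, 114, 111) xc 614.5 w 99.7 yc -304.7
```

{"name": "apply_moves", "arguments": {"increments": [{"tx":0,"ty":0,"tz":0.03,"rx":0,"ry":0,"rz":0,"claw":0.01},{"tx":0,"ty":0,"tz":0.07,"rx":0,"ry":0,"rz":0,"claw":0.01},{"tx":0.004,"ty":-0.009,"tz":0.11,"rx":0,"ry":0,"rz":0,"claw":0.01},{"tx":0.016,"ty":-0.037,"tz":0.12,"rx":0,"ry":0,"rz":0,"claw":0.01},{"tx":0.034,"ty":-0.079,"tz":0.12,"rx":0,"ry":0,"rz":0,"claw":0.01},{"tx":0.052,"ty":-0.121,"tz":0.12,"rx":0,"ry":0,"rz":0,"claw":0.01},{"tx":0.07,"ty":-0.163,"tz":0.12,"rx":0,"ry":0,"rz":0,"claw":0.01},{"tx":0.088,"ty":-0.205,"tz":0.12,"rx":0,"ry":0,"rz":0,"claw":0.01},{"tx":0.106,"ty":-0.247,"tz":0.12,"rx":0,"ry":0,"rz":0,"claw":0.01},{"tx":0.124,"ty":-0.289,"tz":0.12,"rx":0,"ry":0,"rz":0,"claw":0.01},{"tx":0.141,"ty":-0.33,"tz":0.12,"rx":0,"ry":0,"rz":0,"claw":0.01},{"tx":0.157,"ty":-0.368,"tz":0.12,"rx":0,"ry":0,"rz":0,"claw":0.01}]}}

```text
clock: 30.3
eef_pos: [602.3, -265.3, 136.8]
tool_rot: [-3.141, -0.0, 1.568]
force: [1.2, 0.3, -1.4]
width: 17.1
```

{"name": "apply_moves", "arguments": {"increments": [{"tx":0.009,"ty":-0.02,"tz":0,"rx":0,"ry":0,"rz":0,"claw":0.01},{"tx":0.0125,"ty":-0.028,"tz":-0.01,"rx":0,"ry":0,"rz":0,"claw":0.01},{"tx":0.0125,"ty":-0.028,"tz":-0.04,"rx":0,"ry":0,"rz":0,"claw":0.01},{"tx":0.0125,"ty":-0.028,"tz":-0.06,"rx":0,"ry":0,"rz":0,"claw":0.01},{"tx":0.0125,"ty":-0.028,"tz":-0.07,"rx":0,"ry":0,"rz":0,"claw":0.01},{"tx":0.0125,"ty":-0.028,"tz":-0.07,"rx":0,"ry":0,"rz":0,"claw":0.01},{"tx":0.0125,"ty":-0.028,"tz":-0.07,"rx":0,"ry":0,"rz":0,"claw":0.01}]}}

```text
clock: 31.0
eef_pos: [614.8, -291.2, 67.3]
tool_rot: [3.141, 0.0, 1.569]
force: [-0.0, -0.6, 0.1]
width: 17.7
```

Run:
```python
from h import *
s=read_state();c,im=snap("wrist","w14");print(s["eef_pos"],s["tool_rot"],s["force"],s["width"])
a=cv2.cvtColor(im,cv2.COLOR_RGB2BGR)[130:430,170:500]
c,im=snap("scene","s14");b=cv2.cvtColor(im,cv2.COLOR_RGB2BGR)[320:420,240:370]
cv2.imwrite('pics/m14.png',np.hstack([a,cv2.resize(b,(390,300))]))
```

```text
[ 614.81050094 -291.15126077   67.28933439] [3.14113958e+00 8.48083903e-05 1.56897150e+00] [-0.03769392 -0.63441119  0.0954898 ] 17.67008930186136
```

View pics/m14.png

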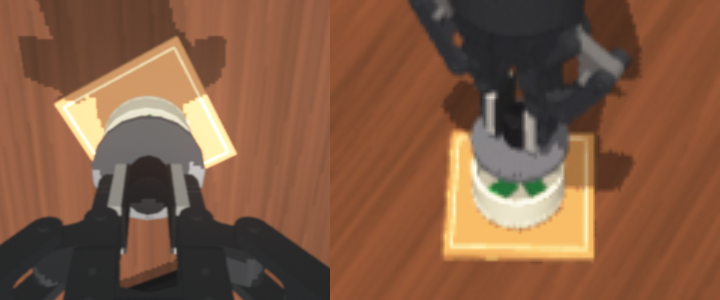

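The lid hangs level and centred over the white tray. I'll lower it, with seat expected at 47.7.

{"name": "apply_moves", "arguments": {"increments": [{"tx":0,"ty":-0.001,"tz":-0.006,"rx":0,"ry":0,"rz":0,"claw":0.01},{"tx":0,"ty":-0.001,"tz":-0.011,"rx":0,"ry":0,"rz":0,"claw":0.01},{"tx":0,"ty":-0.001,"tz":-0.015,"rx":0,"ry":0,"rz":0,"claw":0.01},{"tx":0,"ty":-0.001,"tz":-0.018,"rx":0,"ry":0,"rz":0,"claw":0.01},{"tx":0,"ty":-0.001,"tz":-0.02,"rx":0,"ry":0,"rz":0,"claw":0.01},{"tx":0,"ty":-0.001,"tz":-0.0215,"rx":0,"ry":0,"rz":0,"claw":0.01},{"tx":0,"ty":-0.001,"tz":-0.0215,"rx":0,"ry":0,"rz":0,"claw":0.01}]}}

```text
clock: 31.8
eef_pos: [614.4, -292.6, 47.7]
tool_rot: [3.141, -0.001, 1.568]
force: [-4.7, 3.5, 14.3]
width: 17.5
```

Seated at 47.7, as expected. I'll release, rise, move aside and check.

{"name": "apply_moves", "arguments": {"increments": [{"tx":0,"ty":0,"tz":0.002,"rx":0,"ry":0,"rz":0,"claw":0.03},{"tx":0,"ty":0,"tz":0.002,"rx":0,"ry":0,"rz":0,"claw":0.045},{"tx":0,"ty":0,"tz":0.002,"rx":0,"ry":0,"rz":0,"claw":0.05},{"tx":0,"ty":0,"tz":0.002,"rx":0,"ry":0,"rz":0,"claw":0.05},{"tx":0,"ty":0,"tz":0.03,"rx":0,"ry":0,"rz":0,"claw":0.05},{"tx":0,"ty":0,"tz":0.07,"rx":0,"ry":0,"rz":0,"claw":0.05},{"tx":0,"ty":0,"tz":0.12,"rx":0,"ry":0,"rz":0,"claw":0.05},{"tx":0,"ty":0.04,"tz":0.16,"rx":0,"ry":0,"rz":0,"claw":0.05},{"tx":-0.03,"ty":0.08,"tz":0.18,"rx":0,"ry":0,"rz":0,"claw":0.05},{"tx":-0.06,"ty":0.12,"tz":0.2,"rx":0,"ry":0,"rz":0,"claw":0.05},{"tx":-0.1,"ty":0.15,"tz":0.2,"rx":0,"ry":0,"rz":0,"claw":0.05},{"tx":-0.1,"ty":0.15,"tz":0.2,"rx":0,"ry":0,"rz":0,"claw":0.05}]}}

```text
clock: 33.0
eef_pos: [510.5, -138.4, 245.4]
tool_rot: [-3.138, -0.005, 1.571]
force: [0.3, -0.5, -0.3]
width: 50.1
```

Run:
```python
from h import *
print(read_state()["eef_pos"])
c,im=snap("scene","s15");b=cv2.cvtColor(im,cv2.COLOR_RGB2BGR)
c,im=snap("top","t15");t=cv2.cvtColor(im,cv2.COLOR_RGB2BGR)
l=np.vstack([cv2.resize(b[140:240,350:480],(390,300)),cv2.resize(b[320:420,240:370],(390,300))])
cv2.imwrite('pics/m15.png',np.hstack([l,cv2.resize(t[80:330,80:500],(400,238)).copy() if 0 else cv2.copyMakeBorder(cv2.resize(t[80:330,80:500],(400,238)),0,362,0,0,0)]))
for o,f in(("mug",((95,80,60),(120,200,255))),("amber",((8,200,90),(20,255,255)))):
  for n in("top0","t15"):
    print(o,n,[np.round(q[:3]) for q in blobs(cv2.cvtColor(cv2.imread(f'pics/{n}.png'),4),*f,200)])
```

```text
[ 510.46502907 -138.37956632  245.35884375]
mug top0 [array([333., 193., 389.]), array([ 107.,  193., 1275.]), array([ 26., 168., 754.])]
mug t15 [array([ 107.,  193., 1279.]), array([ 24., 168., 554.])]
amber top0 [array([269., 201., 450.])]
amber t15 [array([269., 201., 460.])]
```

View pics/m15.png

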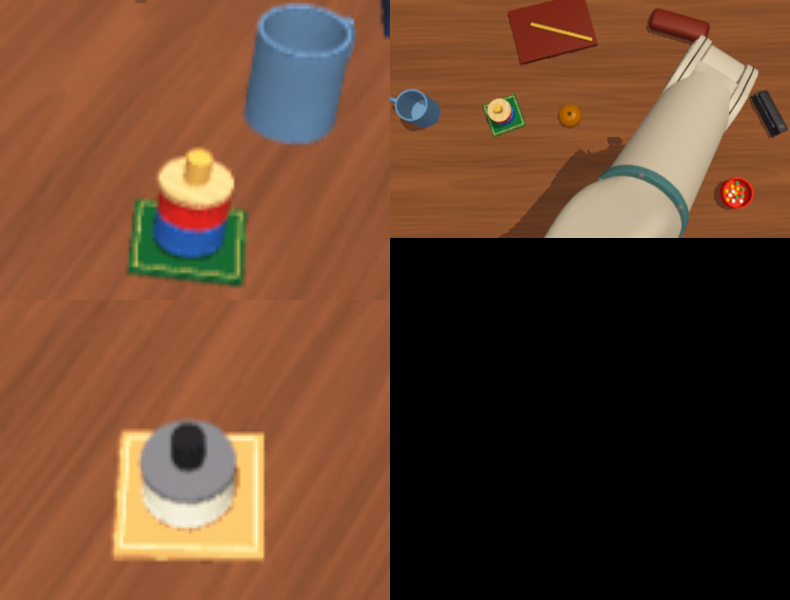

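Both stacks are closed, level and centred on their pads. The mug and paperweight have not moved and the stapler looks undisturbed, so I'm handing in.

```bash
python3 -c "from h import *;print(finish_job())"
```

```text
the job is handed in; nothing more can be done
None
```

I built both stacks and handed the job in at about 33 s of the 131 s allowed. The green pad has the blue clip tray, the red pin tray and then the wood lid. The tan pad has the white eraser tray and the metal lid. I used the middle-sized red tray and the wood lid farthest from the base.

- **Seating:** each piece made contact within about 0.1 mm of the tool height expected for a full seat. The firmest set-down read was about 22 N at the wrist, for the red tray; the others stayed below 15 N.
- **Final pictures:** both stacks look level, closed and close to the middle of their pads. The trays sit within about 3 mm of centre, and the position estimates themselves agree only to 2–4 mm.
- **Bystanders:** the mug and paperweight are at the same pixels as at the start. The stapler I checked by eye only, and it looked undisturbed.
- **Other mismatches:** the gripper read 53 mm on the 56 mm trays and 17.5 mm on the 20 mm knobs, but every grip held. One automatic check of the white tray's position caught the pad's pale border, so I used the view before it was set down instead.

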